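# Clear the sill and hold the cooling cage's gate ajar

### The job

Loose chips would jam the cage's gate: take the scraper block and push the three chips off the sill plate in front of the gate (with the block, not with the fingers), then stand the block upright on the bench, clear of the plate. Then take the gate's bolt by its upright handle, lift the sagging bolt so that its downturned nose clears the keeper's bent lip while you draw it towards the hinge, and pull the gate about a hand's width ajar. Finish while still gripping the bolt handle and holding the gate still there, as it swings shut by itself; leave the other things on the bench where they are.

Things in the scene. Friction and masses are not known exactly. Their poses are not given: they have to be found in the camera images.
- cage: low grey barred steel cage, 320 mm wide, 100 mm high, fixed to the bench, place and yaw vary. Origin on the bench under the closed gate's plane: +x into the cage (away from the robot), +y along the gate towards its hinge, z up. Hinge post (120 mm high) at y = 135 mm; latch post (100 mm high, 34 mm square, keeper on top) at y = -166 mm
- plate_top (a point): centre of the top face of the sill plate, a plain steel plate 120 mm (cage x) by 220 mm (cage y), top 20 mm above the bench, fixed in front of the gate from 20 to 140 mm before the gate's plane; same axes as the cage. The closed gate's front face is 10 mm before its plane and the gate's underside swings 4 mm over the plate
- scraper_grip (a point): grip centre of the scraper block, 55 mm above its underside. Wooden block with a steel sole, 100 mm (own x) by 30 mm (own y) by 30 mm high; on top an upright wooden grip 62 mm (x) by 22 mm (y), from 30 to 82 mm above the underside, pinched across its y. 0.13 to 0.25 kg. Starts standing loose on the bench to the right of the plate
- chip0_center (a point): 4 mm above the underside of a loose bent steel chip, 20 x 14 x 12 mm, starting on the sill plate
- chip1_center (a point): 4 mm above the underside of a loose square steel chip, 18 x 18 x 9 mm, starting on the sill plate
- chip2_center (a point): 4 mm above the underside of a loose stepped steel chip, 24 x 10 x 11 mm, starting on the sill plate
- bolt_handle (a point): grip point of the bolt's upright handle, a steel tab 14 mm (cage x) by 26 mm (cage y): its top is 13 mm above this point, the 14 mm thick rod's axis 50 mm below. Guide loops 30 mm wide stand 38 mm to the latch side and 92 mm to the hinge side of the start; their tops are 11 mm below this point while the bolt hangs. Pinch it across the gate's thickness; it turns with the gate
- bolt (a joint): how far the bolt is drawn towards the hinge along the gate, m: 0 fully shot, 0.052 fully drawn; starts at 0 to 0.008; slides with about 1.2 N of friction. While the bolt hangs, its nose catches on the keeper's lip at 0.016; its end is out of the keeper (and the gate free) from 0.034 on
- bolt_lift (a joint): how far the bolt is lifted in its tall worn guides, m: 0 hanging low (it falls back when let go), 0.026 at most. Its nose reaches 12 mm below the lip's top, so it must be lifted by at least 0.013 while it is drawn; about 3 to 4 N lifts it
- keeper_lip (a point): top centre of the keeper's bent lip, 24 mm wide, 4 mm thick, on the gate side of the keeper, 121 mm above the bench; beyond it the keeper's two cheeks, 24 mm apart, rise to 168 mm above the bench
- gate (a joint): angle of the gate, rad: 0 shut, grows as its free side is pulled out of the cage towards the robot (clockwise seen from above), at most 1.2; a spring swings it shut (about 0.3 to 0.6 N m), it does not stay open by itself
- gate_hinge (a point): point on the gate's upright hinge line, 115 mm from the cage's origin along cage y, 105 mm above the bench; the bolt handle starts about 177 mm from this line, and comes nearer as the bolt is drawn
- stile_top (a point): top of the gate's free stile, 221 mm from the hinge line, 115 mm above the bench; a hand's width ajar means that it has moved out by about 40 to 135 mm
- brush: wire brush lying on the bench, a bystander; origin at its underside
- pipe: short steel pipe offcut, 48 mm across and 50 mm high, standing, a bystander; origin at its underside
- square: magnetic welding square, 16 mm thick, legs 90 mm, a bystander; origin at its underside
- can: aluminium can, 64 mm across and 150 mm high, a bystander; origin at its underside
- hammer: hammer lying on the bench, a bystander; origin at its underside
- tin: open steel tin, 80 mm across and 70 mm high, a bystander; origin at its underside
- channel: piece of grey channel section, 90 x 40 x 30 mm, a bystander; origin at its underside
Not all that is in view belongs to the job. There is more than one size of the part that bears scraper_grip; the job needs the smallest.

How it is judged:
On the way, in this order (a step that is already met when the one before it is completed fails the run):
1. all three chips are off the sill plate, down on the bench, with the scraper block in the gripper (height (world z) of each of chip0_center, chip1_center, chip2_center below 0.016 m and contact force between the fingers and scraper above 0.5 N), for 0.1 s.
2. the scraper block stands upright on the bench, let go (height (world z) of scraper_grip below 0.061 m and angle between scraper_grip's own z axis and vertical below 0.15 rad and contact force between the fingers and scraper below 0.1 N), for 0.2 s.
3. the bolt, held by the gripper, is drawn out of the keeper (value of joint bolt above 0.034 m and contact force between the fingers and bolt above 0.5 N), for 0.1 s.
At the end, for the whole second after the job is handed in: The gripper still grips the bolt handle (over 1 N) and keeps the gate still at 0.17 to 0.65 rad (stile 38 to 135 mm out), not propped by the scraper block; the block stands upright on the bench, released, and all three chips lie on the bench, below the plate's top (all of step 2 and value of joint gate between 0.17 and 0.65 rad and velocity of joint gate between -0.06 and 0.06 rad/s and contact force between the fingers and bolt above 1 N and contact force between gate and scraper below 0.1 N and height (world z) of each of chip0_center, chip1_center, chip2_center below 0.016 m); the arm keeps its last pose, push and grip.
It fails at once if a chip is touched by the fingers (contact force between the fingers and chip0 above 1 N or contact force between the fingers and chip1 above 1 N or contact force between the fingers and chip2 above 1 N).
It fails at once if another thing on the bench is shifted by over 30 mm (distance of any of brush, pipe, square, can, hammer, tin, channel from where it was at the start of the episode above 0.03 m).
It also fails if it takes over 58 s, if anything falls off the work surface, if the arm or the gripper's body presses on something with over 40 N, if the wrist force passes 120 N, or if a joint passes its speed limit or range.

### The arm

A 6-joint arm with a two-finger parallel gripper is mounted at the origin on the work surface. World frame = base frame: x ahead of the robot, y to its left, z up, the work surface at z = 0. Lengths are in m, angles in rad, forces in N, time in s.
With the tool pointing down it reaches from about 0.375 to 0.9 m from the base axis. Payload 3.1 kg.
Tool frame: the origin (TCP) lies at the very end of the fingers, on their centre line; the grasp point (between the pads) lies 19 mm behind it; y points along the fingers, x is the direction in which the jaws open and shut, and the axes are right-handed (so a half turn about y gives the same grasp; the last joint's range is limited). The gripper opens to 87 mm and grips with 3 to 60 N. Pads are 19 mm wide; open, the fingers measure 117 mm over their backs; the gripper's body (75 mm by 190 mm) begins 51 mm behind the grasp point.
Start: joints at [1.036, 0.527, 1.433, -0, 1.181, -0.178], TCP at [0.218, 0.586, 0.223] pointing down, gripper open.
Joint ranges: [-3.08, 3.08], [-0.75, 2.2], [0.22, 2.44], [-1.43, 4.57], [0, 2.65], [-2.85, 2.85]. Speed limits (rad/s): [2.79, 2.79, 3.14, 3.14, 3.14, 3.14].

### API

Orientations are given as a unit quaternion [x, y, z, w].
In Python, from rig import robot gives the robot as it stands.
- The arm moves only by the shell command python3 -m creep 'ROWS' [FORCE]. ROWS is JSON, a list of rows, each a list of 3 entries, a list of its own where there are three numbers: the shift along the tool's x, y, z in mm, then the turn about the tool's y in rad, then the opening, from 0 (shut) to 1 (fully open). A call has 1 to 8 rows; each row shifts and turns the commanded pose from where the row before left it, along the tool's axes as they then stand; what a row does not reach is not made up. A row lasts 1/10 s, in which the tool goes at most 50 mm and 8.59 degrees, less where a joint would pass 70% of its speed; a pose out of reach is approached as far as the arm can. A call with a gripper value outside its range is refused whole. The fingers move at their own pace and stop on an object; FORCE is the grip in N (left out, the last holds). Time passes only in rows, so rows that do not move let the fingers close. It gives the time, the measured TCP pose, the force and the opening at its end, in the units of the state.
- robot.get_obs(): the state, without advancing time (a new reading comes with each control period).
- robot.camera(name): name is "side" or "top" or "wrist"; returns a dict with "pixels" (480x640x3 uint8, red, green, blue), "fx", "fy", "cx", "cy" (pixels), "position" and "rotation" of the camera in the world. Camera axes: x right, y up, looking along -z (the intrinsics and any distortion apply to the point x, -y, -z); pixel columns grow to the right and rows downward; lengths in m; the calibration is good to about 2 mm. A picture is of the moment at which its call begins. There is no depth.
- robot.hand_in(): hands the job in, once; it reports no verdict.
The state is a dict: "time": time; "q": joint angles; "joint_velocities": joint speeds; "joint_torque": joint torques, N m; "position": TCP position; "tool_rot": TCP orientation; "ft_force": force on the tool from outside, world axes, zero at the start; "moment": the same for the moment, N m; "grip_width": finger opening in m.
Only numpy, scipy, OpenCV 4.12 (cv2) and the standard library are available. Lean on these libraries where they do the work, as an engineer would, in place of code of your own. Each camera call takes 0.05 s, during which the arm holds its last target.

## Working session

There is one attempt and no reset: what is moved stays moved. The work goes in short steps, Python scripts to look and compute and a shell command to move; the robot and the scene stay as the last step left them, time stands still between calls to the robot, and variables do not carry over. Pictures are saved under pics/ and viewed, and the job is handed in when it is done.

```bash
ls; mkdir -p pics; python3 - <<'E'
from rig import robot
import cv2
o=robot.get_obs(); print(o)
for n in("top","side","wrist"):
    c=robot.camera(n); cv2.imwrite(f"pics/{n}0.png",c["pixels"][:,:,::-1])
    print(n,{k:v for k,v in c.items() if k!="pixels"})
E
```

```text
pics
{'time': 0.0, 'q': array([ 1.03649125e+00,  5.28469595e-01,  1.43390652e+00, -3.37877755e-05,
        1.18140863e+00, -1.78519618e-01]), 'joint_velocities': array([-8.30502291e-04, -3.95690078e-05, -4.18264545e-04, -1.14863175e-03,
       -1.83840929e-03, -2.42466325e-04]), 'joint_torque': array([ 2.21453238e-04, -4.40036631e+01, -1.76596856e+01,  6.34972542e-02,
        5.78921009e-02, -1.61001872e-04]), 'position': array([0.21731336, 0.58521219, 0.2215682 ]), 'tool_rot': array([ 0.58091683,  0.4029347 , -0.4043351 , -0.580252  ]), 'ft_force': array([0.26190934, 0.24282172, 0.68918777]), 'moment': array([-0.01900626,  0.05890035,  0.00746957]), 'grip_width': 0.08740792704754947}
top {'fx': 494.51844650591715, 'fy': 494.51844650591715, 'cx': 326.27686951364313, 'cy': 242.72977420196872, 'position': array([ 0.25174462, -0.00803313,  1.47867467]), 'rotation': array([ 0.06099911, -0.06896036, -0.69801644,  0.71013845])}
side {'fx': 440.6551562906324, 'fy': 440.6551562906324, 'cx': 317.4133783258668, 'cy': 239.92153869315428, 'position': array([ 0.17379004, -0.74671661,  0.839389  ]), 'rotation': array([ 0.40976285, -0.07345579, -0.18453064,  0.89030731])}
wrist {'fx': 379.2798902210114, 'fy': 379.2798902210114, 'cx': 313.4498743413843, 'cy': 239.0232589567748, 'position': array([0.14967171, 0.60972931, 0.38332297]), 'rotation': array([-0.10895858, -0.0746327 ,  0.56578409,  0.81390807])}
```

View pics/top0.png

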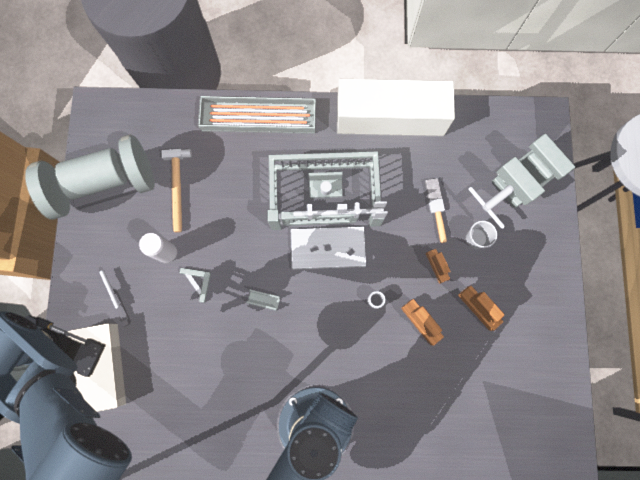

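View pics/side0.png

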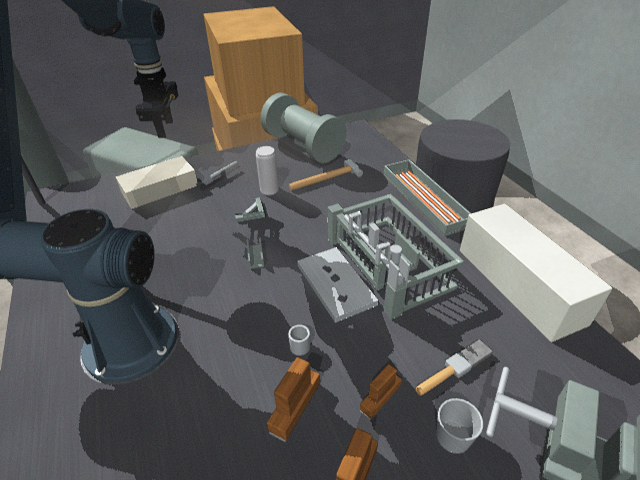

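View pics/wrist0.png

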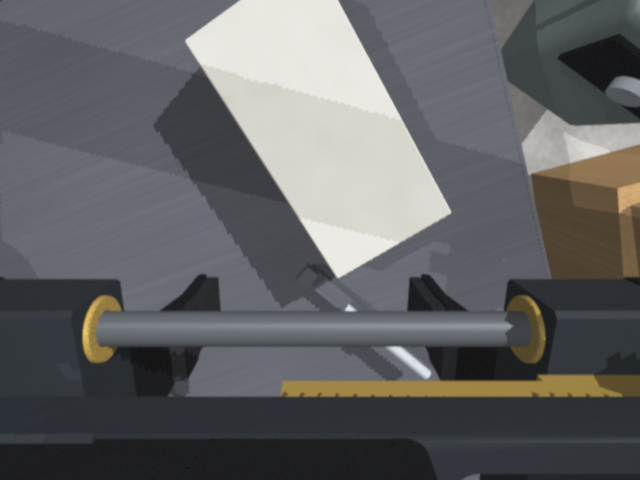

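```bash
cat > h.py <<'E'
import numpy as np, cv2
from scipy.spatial.transform import Rotation as R
def rot(c): 
    return R.from_quat(c["rotation"]).as_matrix() if np.size(c["rotation"])==4 else np.array(c["rotation"])
def ray(c,u,v):
    d=np.array([(u-c["cx"])/c["fx"],-(v-c["cy"])/c["fy"],-1.0]); return rot(c)@d
def at(c,u,v,z):
    d=ray(c,u,v); p=np.array(c["position"]); return p+d*(z-p[2])/d[2]
def proj(c,P):
    q=rot(c).T@(np.asarray(P)-c["position"]); return np.array([c["cx"]+c["fx"]*q[0]/-q[2], c["cy"]-c["fy"]*q[1]/-q[2]])
def tri(c1,uv1,c2,uv2):
    A=[];b=[]
    M=np.zeros((3,3));v=np.zeros(3)
    for c,uv in((c1,uv1),(c2,uv2)):
        d=ray(c,*uv);d/=np.linalg.norm(d);P=np.eye(3)-np.outer(d,d);M+=P;v+=P@c["position"]
    return np.linalg.solve(M,v)
def crop(c,name,x0,y0,w,h,s):
    im=c["pixels"][y0:y0+h,x0:x0+w,::-1]; cv2.imwrite(name,cv2.resize(im,None,fx=s,fy=s,interpolation=cv2.INTER_CUBIC))
E
python3 - <<'E'
from rig import robot
from h import *
import pickle
t=robot.camera("top");s=robot.camera("side")
pickle.dump((t,s),open("c0.pkl","wb"))
crop(t,"pics/t1.png",250,140,160,140,5)
crop(s,"pics/s1.png",290,180,190,150,4)
crop(t,"pics/t2.png",360,230,160,120,5)
E
```

```text
(no output)
```

View pics/t1.png

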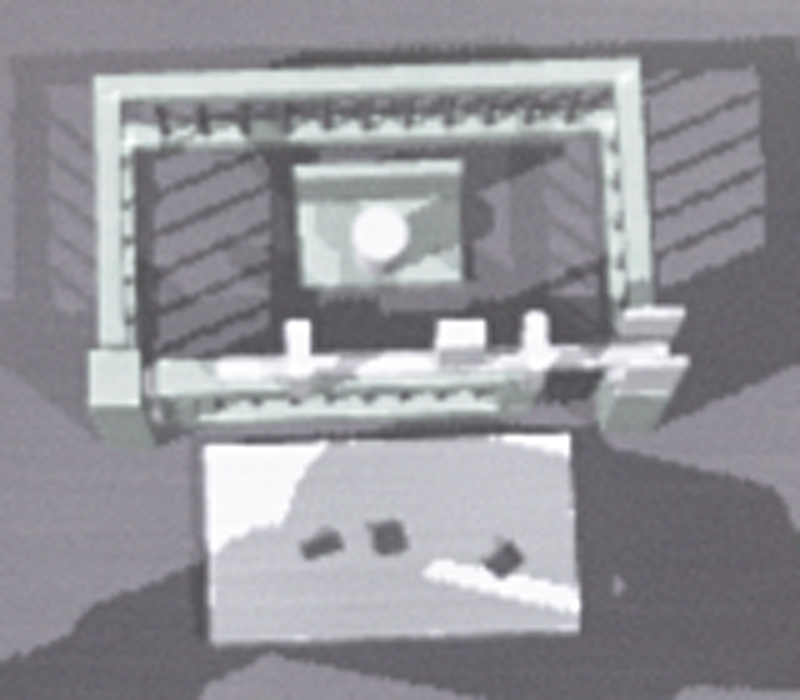

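View pics/s1.png

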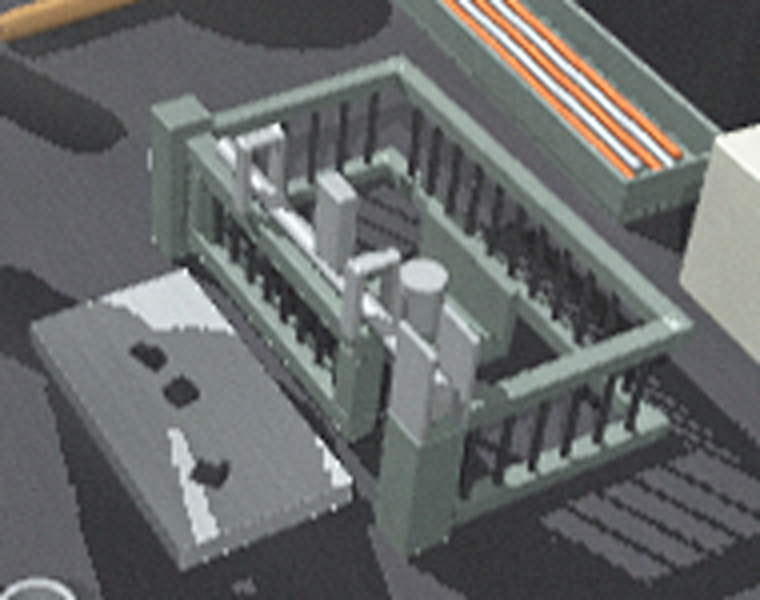

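View pics/t2.png

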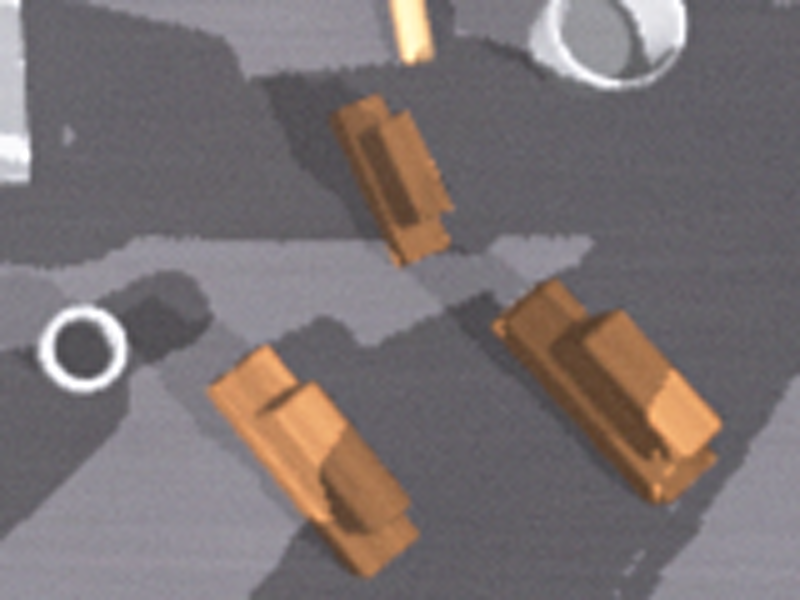

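```bash
python3 - <<'E'
from h import *
import pickle
t,s=pickle.load(open("c0.pkl","rb"))
T=lambda p,z:at(t,250+p[0]/5,140+p[1]/5,z)
pl=[T(p,.02) for p in[(203,447),(570,434),(580,632),(210,645)]]
for p in pl: print("plate",p.round(4))
c=sum(pl)/4; print("c",c)
ey=(pl[0]-pl[1]+pl[3]-pl[2]); ex=(pl[0]+pl[1]-pl[2]-pl[3])
print("yaw",np.degrees(np.arctan2(-ey[0],ey[1])),np.degrees(np.arctan2(ex[1],ex[0])),np.linalg.norm(ey)/2,np.linalg.norm(ex)/2)
yaw=np.arctan2(-ey[0],ey[1])
Rz=np.array([[np.cos(yaw),-np.sin(yaw)],[np.sin(yaw),np.cos(yaw)]])
for p in[(322,543),(388,537),(503,557)]:
    q=T(p,.025); print("chip",q.round(4),"in plate",(Rz.T@(q[:2]-c[:2])).round(4))
B=lambda p,z:at(t,360+p[0]/5,230+p[1]/5,z)
for p in [(333,117),(378,95),(450,243),(403,268)]: print("base",B(p,.03).round(4))
# colour mask of the small block
im=t["pixels"]; hsv=cv2.cvtColor(im,cv2.COLOR_RGB2HSV)
m=((hsv[...,0]<18)&(hsv[...,1]>110)&(hsv[...,2]>60)).astype(np.uint8)
n,l,st,ce=cv2.connectedComponentsWithStats(m)
for i in range(1,n):
    if st[i][4]>60: print(st[i],ce[i])
# side
hs=cv2.cvtColor(s["pixels"],cv2.COLOR_RGB2HSV)
crop(s,"pics/s2.png",340,340,100,90,8)
crop(t,"pics/t3.png",415,240,50,50,12)
E
```

```text
plate [0.5623 0.0858 0.02  ]
plate [ 0.5745 -0.1355  0.02  ]
plate [ 0.4539 -0.1417  0.02  ]
plate [0.4422 0.0781 0.02  ]
c [ 0.50824323 -0.02832702  0.02      ]
yaw 3.098480505287106 3.299954795950748 0.220922476142978 0.12049811069644738
chip [0.504  0.0129 0.025 ] in plate [-0.002   0.0413]
chip [ 0.5084 -0.0265  0.025 ] in plate [0.0003 0.0019]
chip [ 0.4975 -0.0952  0.025 ] in plate [-0.0143 -0.0662]
base [ 0.4948 -0.3213  0.03  ]
base [ 0.5086 -0.3485  0.03  ]
base [ 0.4207 -0.3889  0.03  ]
base [ 0.4054 -0.3607  0.03  ]
[ 18 185  13  24  78] [ 23.75641026 195.55128205]
[427 250  23  33 410] [438.89512195 265.20487805]
[  0 270  35   7  85] [ 16.75294118 273.02352941]
[459 286  45  44 947] [482.57866948 307.48891235]
[402 299  41  46 827] [422.93349456 321.55018138]
```

View pics/s2.png

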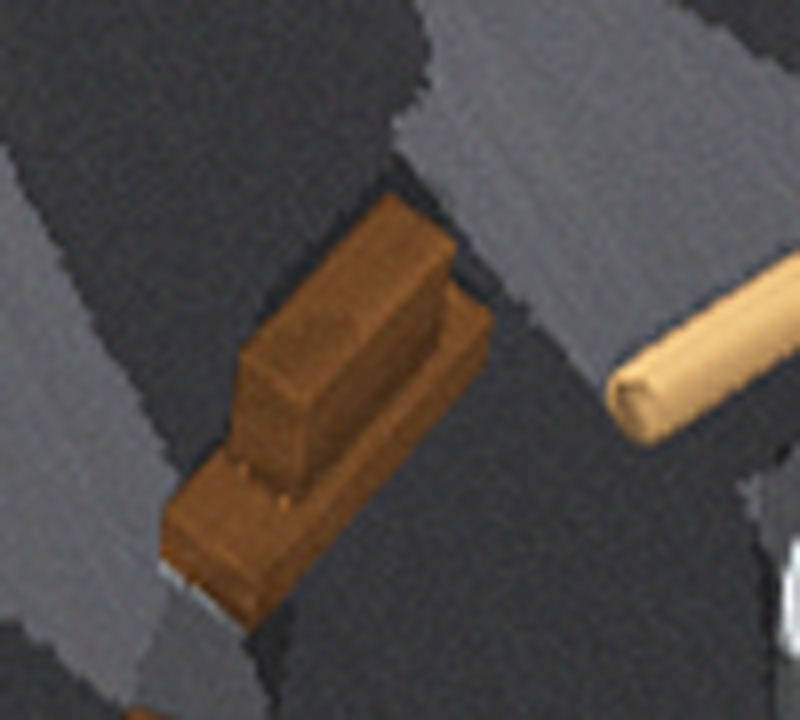

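View pics/t3.png

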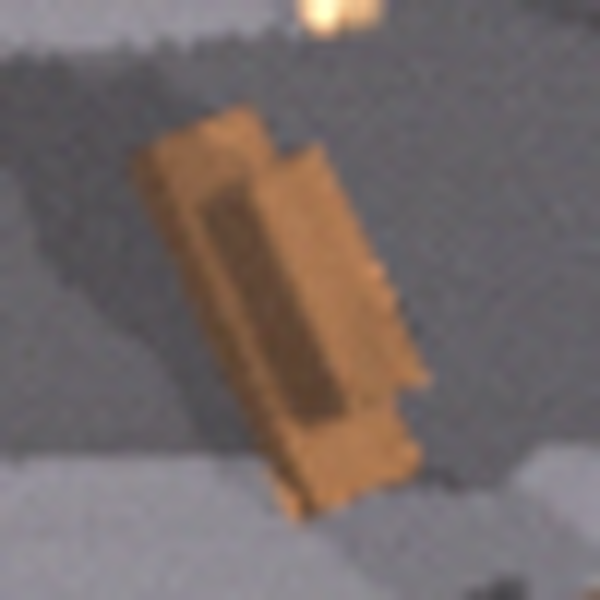

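```bash
python3 - <<'E'
from h import *
import pickle
t,s=pickle.load(open("c0.pkl","rb"))
S=[at(s,340+p[0]/8,340+p[1]/8,.082) for p in[(392,195),(458,245),(308,400),(240,352)]]
T=[at(t,415+p[0]/12,240+p[1]/12,.082) for p in[(255,170),(322,145),(428,380),(355,410)]]
for A in(S,T):
    A=np.array(A); print(A.round(4)); print("c",A.mean(0).round(4)); d=A[0]+A[1]-A[2]-A[3]; print(np.degrees(np.arctan2(d[1],d[0])),np.linalg.norm(d)/2)
B=np.array([at(s,340+p[0]/8,340+p[1]/8,.03) for p in[(165,517),(262,583),(490,320)]]);print("base",B,(B[0]+B[2])/2)
from rig import robot
o=robot.get_obs();M=R.from_quat(o["tool_rot"]).as_matrix();print(M.round(3))
# cage geometry
yaw=np.radians(3.2);ex=np.array([np.cos(yaw),np.sin(yaw),0]);ey=np.array([-ex[1],ex[0],0])
pc=np.array([.5082,-.0283,0]);o_=pc+.08*ex;print("cage origin",o_)
h=o_+.115*ey; print("hinge",h)
# bolt handle top: top crop (461,340)-ish
for p in[(438,320),(485,320),(480,342),(438,345)]: print(at(t,250+p[0]/5,140+p[1]/5,.2).round(4))
# handle top in side crop s1/4+(290,180)
ph=[(318,180),(333,168),(355,185),(340,197)]
pt=[(438,320),(487,320)]
sc=np.mean(ph,0); 
print("tri",tri(t,(250+462/5,140+332/5),s,(290+sc[0]/4,180+sc[1]/4)))
crop(t,"pics/t4.png",320,190,70,50,11)
crop(s,"pics/s4.png",340,210,80,70,10)
E
```

```text
[[ 0.4834 -0.3369  0.082 ]
 [ 0.4911 -0.3556  0.082 ]
 [ 0.4376 -0.3774  0.082 ]
 [ 0.4289 -0.36    0.082 ]]
c [ 0.4602 -0.3575  0.082 ]
22.592733220093038 0.058533057431891626
[[ 0.4843 -0.3377  0.082 ]
 [ 0.4907 -0.354   0.082 ]
 [ 0.4345 -0.3777  0.082 ]
 [ 0.427  -0.3601  0.082 ]]
c [ 0.4591 -0.3574  0.082 ]
22.116997099244266 0.061242552458823055
base [[ 0.40846641 -0.36576808  0.03      ]
 [ 0.4220977  -0.39022049  0.03      ]
 [ 0.50910045 -0.35090644  0.03      ]] [ 0.45878343 -0.35833726  0.03      ]
[[ 0.348 -0.    -0.937]
 [ 0.937 -0.001  0.348]
 [-0.001 -1.     0.   ]]
cage origin [ 0.58807526 -0.02383428  0.        ]
hinge [0.58165579 0.09098641 0.        ]
[ 0.5956 -0.0491  0.2   ]
[ 0.5961 -0.0742  0.2   ]
[ 0.584  -0.0717  0.2   ]
[ 0.5819 -0.0493  0.2   ]
tri [ 0.59053593 -0.06223516  0.19602635]
```

View pics/t4.png

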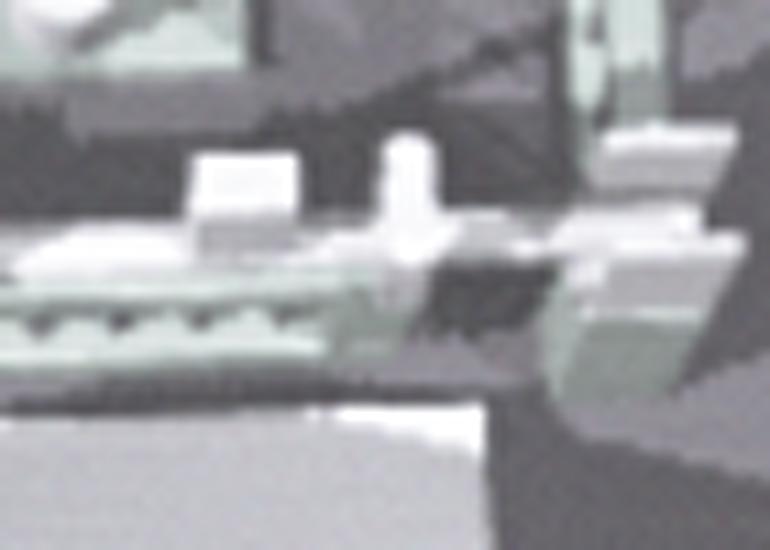

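View pics/s4.png

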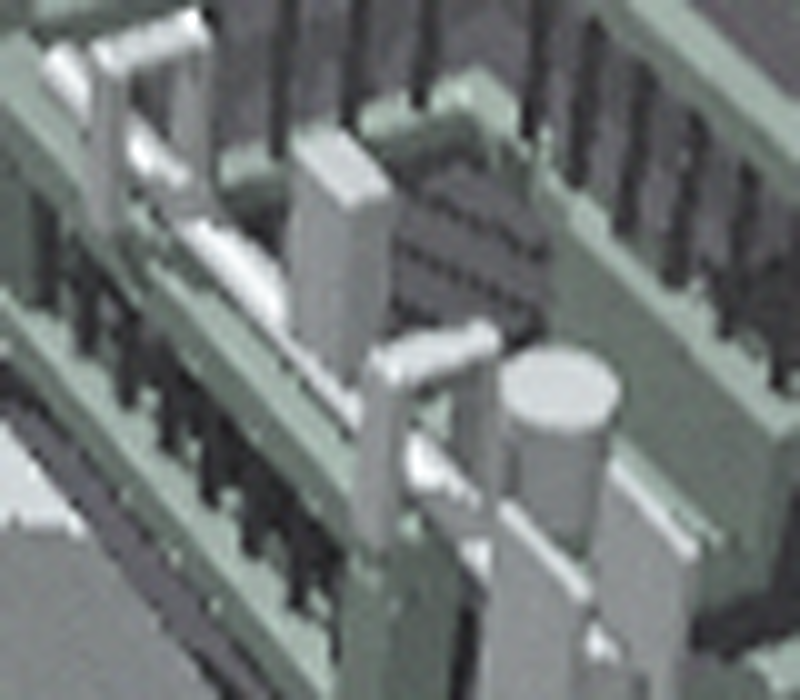

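```bash
python3 - <<'E'
from h import *
import pickle
t,s=pickle.load(open("c0.pkl","rb"))
yaw=np.radians(3.2);ex=np.array([np.cos(yaw),np.sin(yaw),0]);ey=np.array([-ex[1],ex[0],0])
T=lambda p,z:at(t,250+p[0]/5,140+p[1]/5,z)
h=np.mean([T(p,.12) for p in[(90,350),(138,348),(137,404),(90,404)]],0);print("hinge post",h)
hs=np.mean([at(s,290+p[0]/4,180+p[1]/4,.12) for p in[(153,103),(190,93),(213,113),(172,130)]],0);print("hinge post side",hs)
# cheeks
q=[T(p,.168) for p in[(625,308),(685,308),(627,360),(688,357)]];print(np.round(q,4));l=np.mean(q,0);print("latch",l)
qs=[at(s,340+p[0]/10,210+p[1]/10,.168) for p in[(505,505),(585,595),(612,460),(695,548)]];print(np.round(qs,4));print("latch side",np.mean(qs,0))
d=h-l;print(np.linalg.norm(d[:2]),np.degrees(np.arctan2(-d[0],d[1])))
for hh in(h,hs):
  o=hh-.135*ey; print("origin from hinge",o)
print("origin from latch",l+.166*ey)
T4=lambda p,z:at(t,320+p[0]/11,190+p[1]/11,z)
S4=lambda p,z:at(s,340+p[0]/10,210+p[1]/10,z)
print("handle top",[T4(p,.196).round(4) for p in[(190,152),(300,152),(299,212),(188,212)]])
print("handle side",[S4(p,.196).round(4) for p in[(291,152),(340,130),(393,188),(347,207)]])
for z in (.19,.193,.196,.2): print(z,np.mean([T4(p,z) for p in[(190,152),(300,152),(299,212),(188,212)]],0).round(4),np.mean([S4(p,z) for p in[(291,152),(340,130),(393,188),(347,207)]],0).round(4))
E
```

```text
hinge post [0.58072994 0.13084237 0.12      ]
hinge post side [0.58209792 0.13155137 0.12      ]
[[ 0.613  -0.1526  0.168 ]
 [ 0.6137 -0.1856  0.168 ]
 [ 0.5837 -0.1537  0.168 ]
 [ 0.586  -0.187   0.168 ]]
latch [ 0.5991065 -0.1697324  0.168    ]
[[ 0.5834 -0.1548  0.168 ]
 [ 0.5849 -0.1863  0.168 ]
 [ 0.6123 -0.1518  0.168 ]
 [ 0.6141 -0.1834  0.168 ]]
latch side [ 0.59869503 -0.16908249  0.168     ]
0.30113599964060084 3.4985973088345994
origin from hinge [ 0.58826585 -0.00394714  0.12      ]
origin from hinge [ 0.58963382 -0.00323813  0.12      ]
origin from latch [ 0.58984013 -0.00399124  0.168     ]
handle top [array([ 0.5972, -0.0484,  0.196 ]), array([ 0.5977, -0.0752,  0.196 ]), array([ 0.5827, -0.075 ,  0.196 ]), array([ 0.5821, -0.048 ,  0.196 ])]
handle side [array([ 0.581 , -0.0561,  0.196 ]), array([ 0.5952, -0.0535,  0.196 ]), array([ 0.596 , -0.0773,  0.196 ]), array([ 0.5832, -0.079 ,  0.196 ])]
0.19 [ 0.5915 -0.0619  0.19  ] [ 0.5927 -0.0601  0.19  ]
0.193 [ 0.5907 -0.0618  0.193 ] [ 0.5908 -0.0633  0.193 ]
0.196 [ 0.5899 -0.0616  0.196 ] [ 0.5888 -0.0665  0.196 ]
0.2 [ 0.5889 -0.0615  0.2   ] [ 0.5863 -0.0707  0.2   ]
```

The three wooden blocks in the top picture are at (439,266), (423,321) and (481,307). The first is the smallest, with a measured base of about 97 x 30 mm and a grip 61 mm long, so it is the one the job needs; the enlarged crop confirms it. The plate is at (328,247), with chips at about (314,249), (328,247) and (351,251). The bolt handle's top is at about (342,206).

Next I turn the tool and move across.

```bash
cat > w.py <<'E'
# usage: python3 w.py x y z phi_deg : needed shift in tool axes
import sys
from rig import robot
from h import *
o=robot.get_obs();M=R.from_quat(o["tool_rot"]).as_matrix()
phi=np.degrees(np.arctan2(M[1,0],M[0,0]))
print("t",round(o["time"],2),"pos",o["position"].round(4),"phi",phi.round(2),"F",o["ft_force"].round(1),"w",round(o["grip_width"],4),"q",o["q"].round(2))
if len(sys.argv)>3:
    d=np.array([float(a) for a in sys.argv[1:4]])-o["position"]
    print("shift mm",(M.T@d*1000).round(1), "turn", np.round(np.radians((phi-float(sys.argv[4])+180)%360-180),3) if len(sys.argv)>4 else "")
E
python3 -m creep '[[[0,0,0],-0.149,1],[[0,0,0],-0.149,1],[[0,0,0],-0.149,1],[[0,0,0],-0.149,1],[[0,0,0],-0.149,1],[[-46,0,-9],0,1],[[-46,0,-9],0,1],[[-46,0,-9],0,1]]' 20 && python3 w.py 0.50 0.15 0.22 112.3
```

```text
time: 1.05
position: [0.2954, 0.4673, 0.2224]
tool_rot: [0.393, 0.588, -0.588, -0.393]
ft_force: [0.7, 0.2, -0.2]
grip_width: 0.0868
t 1.05 pos [0.2954 0.4673 0.2224] phi 112.39 F [ 0.7  0.2 -0.2] w 0.0868 q [ 0.81  0.43  1.62 -0.    1.1  -1.16]
shift mm [-371.3    2.5  -68.3] turn 0.002
```

```bash
python3 -m creep '[[[-46,0,-9],0,1],[[-46,0,-9],0,1],[[-46,0,-9],0,1],[[-46,0,-9],0,1],[[-46,0,-9],0,1],[[-46,0,-9],0,1],[[-46,0,-9],0,1],[[-46,0,-9],0,1]]' && python3 -m creep '[[[-42,0,20],0,1],[[-42,0,20],0,1],[[-42,0,20],0,1],[[-42,0,20],0,1],[[-42,0,20],0,1],[[-42,0,20],0,1],[[-42,0,20],0,1],[[-42,0,20],0,1]]' && python3 w.py 0.4595 -0.3578 0.14 112.3
```

```text
time: 1.85
position: [0.5021, 0.1535, 0.2227]
tool_rot: [0.394, 0.587, -0.587, -0.394]
ft_force: [0.8, -0.4, -0.1]
grip_width: 0.0871
time: 2.65
position: [0.4803, -0.2183, 0.2227]
tool_rot: [0.394, 0.587, -0.587, -0.394]
ft_force: [1.1, 0.6, -0.4]
grip_width: 0.0869
t 2.65 pos [ 0.4803 -0.2183  0.2227] phi 112.28 F [ 1.1  0.6 -0.4] w 0.0869 q [-0.64  0.4   1.68  0.    1.07 -2.6 ]
shift mm [-121.2   82.7   72.2] turn -0.0
```

```bash
python3 -m creep '[[[0,0,0],0.149,1],[[0,0,0],0.149,1],[[0,0,0],0.149,1],[[0,0,0],0.149,1],[[0,0,0],0.149,1],[[0,0,0],0.149,1],[[0,0,0],0.149,1],[[0,0,0],0.149,1]]' >/dev/null&& python3 -m creep '[[[0,0,0],0.149,1],[[0,0,0],0.149,1],[[0,0,0],0.149,1],[[0,0,0],0.149,1],[[0,0,0],0.149,1],[[0,0,0],0.149,1],[[0,0,0],0.149,1],[[0,0,0],0.149,1]]' >/dev/null && python3 -m creep '[[[0,0,0],0.149,1],[[0,0,0],0.149,1],[[0,0,0],0.149,1],[[0,0,0],0.149,1],[[0,0,0],0.149,1],[[0,0,0],0.013,1]]' && python3 w.py 0.4595 -0.3578 0.14 -67.7
```

```text
time: 4.85
position: [0.4807, -0.2163, 0.2226]
tool_rot: [-0.587, 0.394, -0.394, 0.587]
ft_force: [-0.3, -0.7, 0.5]
grip_width: 0.0874
t 4.85 pos [ 0.4807 -0.2163  0.2226] phi -67.75 F [-0.3 -0.7  0.5] w 0.0874 q [-0.64  0.4   1.68  0.    1.07  0.55]
shift mm [122.9  82.6 -73.2] turn -0.001
```

```bash
python3 -m creep '[[[41,0,-24],0,1],[[41,0,-24],0,1],[[41,20,-25],0,1],[[0,30,0],0,1],[[0,30,0],0,1],[[0,0,0],0,1]]' && python3 w.py 0.4595 -0.3578 0.042 -67.7; python3 - <<'E'
from rig import robot
from h import *
t=robot.camera("top");s=robot.camera("side");w=robot.camera("wrist")
crop(s,"pics/s5.png",320,290,140,130,5);cv2.imwrite("pics/w5.png",w["pixels"][:,:,::-1])
E
```

```text
time: 5.45
position: [0.4575, -0.354, 0.1394]
tool_rot: [-0.587, 0.397, -0.39, 0.588]
ft_force: [-1.2, 1.6, -0.3]
grip_width: 0.0869
t 5.45 pos [ 0.4575 -0.354   0.1394] phi -67.64 F [-1.2  1.6 -0.3] w 0.0869 q [-0.85  0.58  1.62 -0.    0.95  0.33]
shift mm [ 5.2 97.4  0.7] turn 0.001
```

View pics/s5.png

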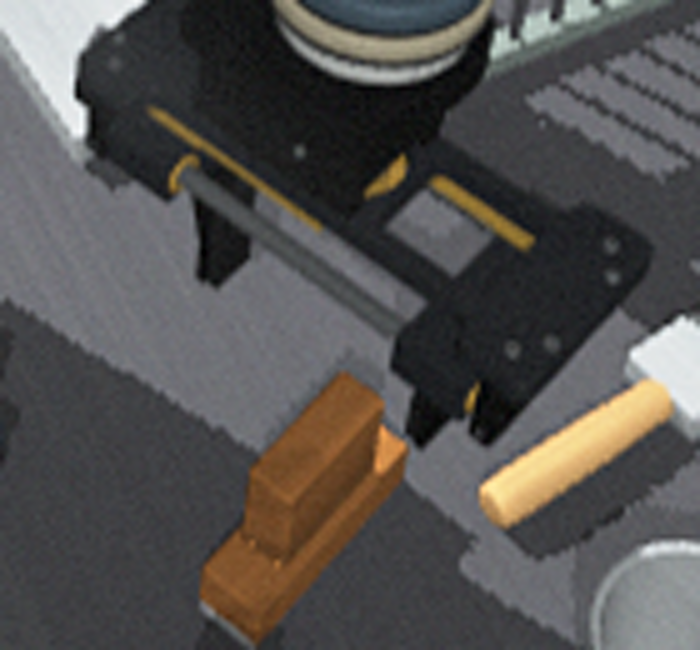

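View pics/w5.png

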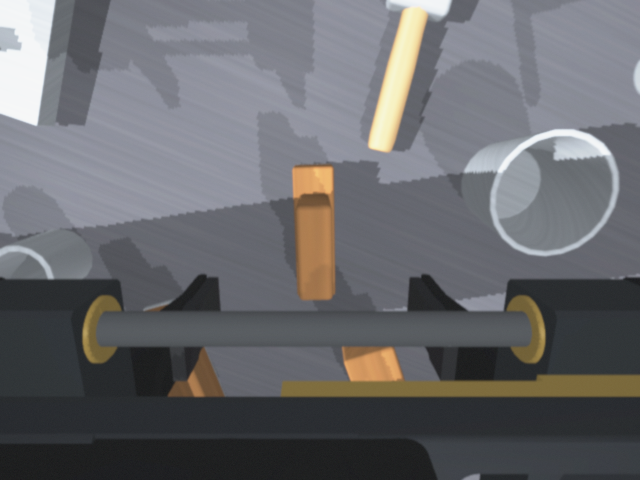

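```bash
python3 - <<'E'
from h import *
import pickle
t,s=pickle.load(open("c0.pkl","rb"))
crop(s,"pics/s6.png",250,340,150,140,5)
E
```

```text
(no output)
```

View pics/s6.png

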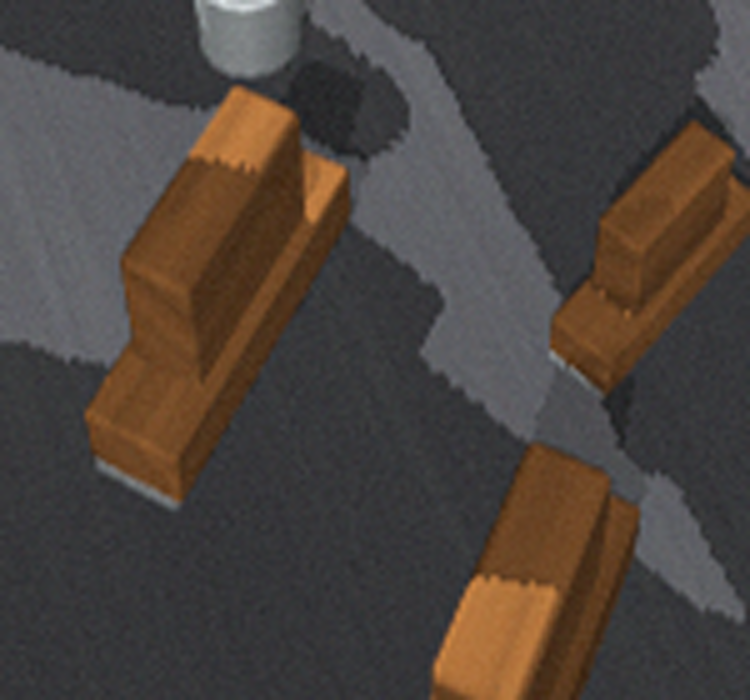

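```bash
python3 - <<'E'
from h import *
import pickle
t,s=pickle.load(open("c0.pkl","rb"))
for a,b in[((300,118),(318,383)),((540,445),(583,345)),((610,480),(630,312)),((732,155),(408,112))]:
    print(tri(t,(360+b[0]/5,230+b[1]/5),s,(250+a[0]/5,340+a[1]/5)).round(4))
p=np.array([.4595,-.3578]);x=np.array([.379,-.925]);z=np.array([.925,.379])
for i in(-1,1):
  for j in(-1,1):print(p+i*.095*x+j*.0375*z)
E
```

```text
[ 0.3333 -0.2921  0.1133]
[ 0.3584 -0.4406  0.1105]
[ 0.3743 -0.4641  0.1187]
[ 0.4903 -0.354   0.079 ]
[ 0.3888075 -0.2841375]
[ 0.4581825 -0.2557125]
[ 0.4608175 -0.4598875]
[ 0.5301925 -0.4314625]
```

```bash
python3 -m creep '[[[2,35,0],0,1],[[0,35,0],0,1],[[0,22,0],0,1],[[0,5,0],0,1],[[0,0,0],0,1]]' && python3 w.py 0.4595 -0.3578 0.042 -67.7 && python3 -m creep '[[[0,0,0],0,0],[[0,0,0],0,0],[[0,0,0],0,0],[[0,0,0],0,0],[[0,0,0],0,0],[[0,0,0],0,0]]' 30 && python3 w.py
```

```text
time: 6.1
position: [0.4616, -0.3582, 0.0473]
tool_rot: [0.588, -0.393, 0.394, -0.587]
ft_force: [-0.9, 0.4, 0.5]
grip_width: 0.0874
t 6.1 pos [ 0.4616 -0.3582  0.0473] phi -67.66 F [-0.9  0.4  0.5] w 0.0874 q [-0.85  0.72  1.67 -0.    0.75  0.33]
shift mm [-1.2  5.3 -1.8] turn 0.001
time: 6.7
position: [0.4609, -0.3579, 0.0465]
tool_rot: [0.587, -0.394, 0.394, -0.587]
ft_force: [-0.5, -1.3, -0.6]
grip_width: 0.0472
t 6.7 pos [ 0.4609 -0.3579  0.0465] phi -67.72 F [-0.5 -1.3 -0.6] w 0.0472 q [-0.85  0.72  1.67 -0.    0.75  0.33]
```

```bash
python3 -m creep '[[[0,5,0],0,0],[[0,0,0],0,0],[[0,0,0],0,0],[[0,0,0],0,0],[[0,0,0],0,0],[[0,0,0],0,0]]' 30 && python3 w.py
```

```text
time: 7.3
position: [0.4607, -0.3577, 0.0411]
tool_rot: [-0.587, 0.394, -0.394, 0.587]
ft_force: [0.4, -0.4, -2.1]
grip_width: 0.0221
t 7.3 pos [ 0.4607 -0.3577  0.0411] phi -67.72 F [ 0.4 -0.4 -2.1] w 0.0221 q [-0.85  0.73  1.67 -0.    0.74  0.33]
```

```bash
python3 -m creep '[[[0,-30,0],0,0],[[0,-45,0],0,0],[[0,-45,0],0,0],[[0,-35,0],0,0],[[0,0,0],-0.149,0],[[0,0,0],-0.149,0],[[0,0,0],-0.149,0],[[0,0,0],-0.149,0]]' && python3 -m creep '[[[0,0,0],-0.149,0],[[0,0,0],-0.149,0],[[0,0,0],-0.149,0],[[0,0,0],-0.149,0],[[0,0,0],-0.149,0],[[0,0,0],-0.149,0],[[0,0,0],-0.149,0],[[0,0,0],-0.149,0]]' && python3 -m creep '[[[0,0,0],-0.149,0],[[0,0,0],-0.149,0],[[0,0,0],-0.149,0],[[0,0,0],-0.149,0],[[0,0,0],-0.149,0],[[0,0,0],-0.149,0],[[0,0,0],-0.128,0]]' && python3 w.py .4956 .0511 .17 93.3
```

```text
time: 8.1
position: [0.4606, -0.3575, 0.1963]
tool_rot: [-0.678, 0.202, -0.202, 0.678]
ft_force: [0.2, -1.1, -2.6]
grip_width: 0.0217
time: 8.9
position: [0.4605, -0.3575, 0.196]
tool_rot: [-0.674, -0.213, 0.213, 0.675]
ft_force: [-0.0, -0.2, -2.8]
grip_width: 0.022
time: 9.6
position: [0.4605, -0.3575, 0.196]
tool_rot: [0.484, 0.515, -0.515, -0.484]
ft_force: [-0.6, 0.1, -2.0]
grip_width: 0.0221
t 9.6 pos [ 0.4605 -0.3575  0.196 ] phi 93.6 F [-0.6  0.1 -2. ] w 0.0221 q [-0.85  0.5   1.57 -0.    1.07 -2.49]
shift mm [405.5  26.2 -60.7] turn 0.005
```

```bash
python3 -m creep '[[[45,0,-7],0.005,0],[[45,0,-7],0,0],[[45,0,-7],0,0],[[45,0,-7],0,0],[[45,0,-7],0,0],[[45,0,-7],0,0],[[45,0,-7],0,0],[[45,0,-7],0,0]]' && python3 -m creep '[[[45,0,-5],0,0],[[0,20,0],0,0],[[0,20,0],0,0],[[0,0,0],0,0]]' && python3 w.py .4956 .0511 .063 93.3; python3 - <<'E'
from rig import robot
from h import *
s=robot.camera("side");t=robot.camera("top")
crop(s,"pics/s7.png",270,170,190,150,4);crop(t,"pics/t7.png",250,160,160,130,5)
E
```

```text
time: 10.4
position: [0.4975, 0.0064, 0.1964]
tool_rot: [0.487, 0.513, -0.513, -0.487]
ft_force: [2.2, 0.2, -3.1]
grip_width: 0.0222
time: 10.8
position: [0.4981, 0.0507, 0.1543]
tool_rot: [-0.485, -0.512, 0.514, 0.488]
ft_force: [-0.9, 0.1, -2.5]
grip_width: 0.0221
t 10.8 pos [0.4981 0.0507 0.1543] phi 93.06 F [-0.9  0.1 -2.5] w 0.0221 q [-0.12  0.47  1.81 -0.    0.88 -1.75]
shift mm [ 0.4 91.3  1.9] turn -0.004
```

View pics/s7.png

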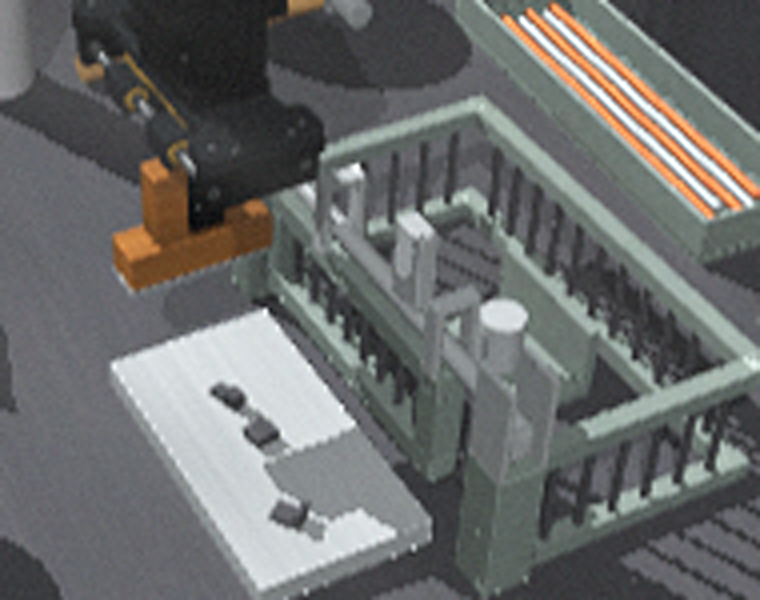

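View pics/t7.png

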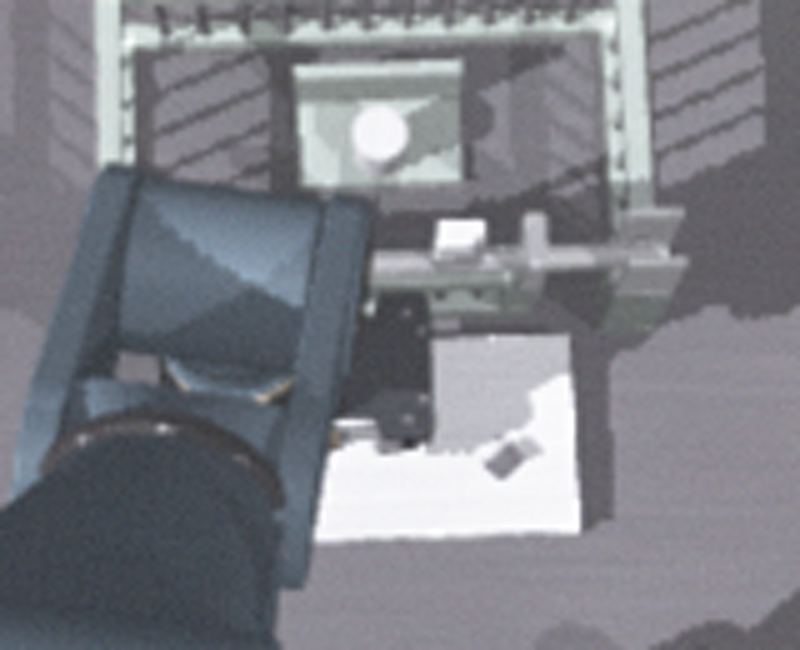

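```bash
python3 -m creep '[[[0,30,2],-0.004,0],[[0,30,0],0,0],[[0,22,0],0,0],[[0,6,0],0,0],[[0,0,0],0,0],[[0,0,0],0,0]]' && python3 w.py .4956 .0511 .063 93.3; python3 - <<'E'
from rig import robot
from h import *
s=robot.camera("side")
crop(s,"pics/s8.png",270,170,190,150,4)
E
```

```text
time: 11.5
position: [0.4997, 0.0493, 0.0695]
tool_rot: [0.487, 0.514, -0.513, -0.485]
ft_force: [0.7, 0.4, -1.4]
grip_width: 0.0219
t 11.5 pos [0.4997 0.0493 0.0695] phi 93.19 F [ 0.7  0.4 -1.4] w 0.0219 q [-0.12  0.61  1.87  0.    0.66 -1.75]
shift mm [2.  6.5 4. ] turn -0.002
```

View pics/s8.png

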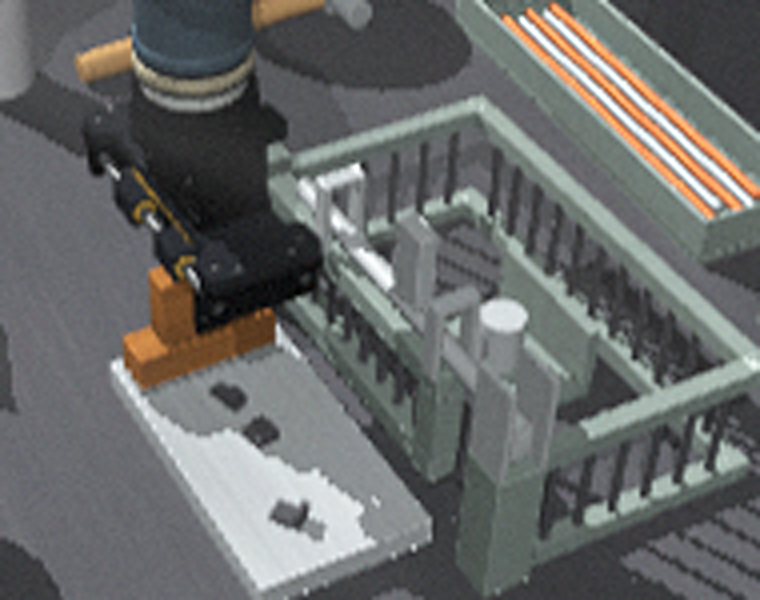

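```bash
python3 -m creep '[[[2,5,4],0,0],[[0,0,0],0,0],[[0,0,0],0,0]]' && python3 w.py .4956 .0511 .063 93.3
```

```text
time: 11.85
position: [0.4941, 0.0516, 0.0636]
tool_rot: [0.486, 0.514, -0.514, -0.486]
ft_force: [1.1, -0.1, -1.9]
grip_width: 0.0221
t 11.85 pos [0.4941 0.0516 0.0636] phi 93.24 F [ 1.1 -0.1 -1.9] w 0.0221 q [-0.12  0.62  1.88 -0.    0.64 -1.75]
shift mm [-0.6  0.6 -1.5] turn -0.001
```

```bash
python3 -m creep '[[[-8,1,-1],0,0],[[-15,0,0],0,0],[[-15,0,0],0,0],[[-15,0,0],0,0],[[-15,0,0],0,0],[[-15,0,0],0,0],[[-15,0,0],0,0]]' && python3 w.py .5068 -.1436 .063 93.3; python3 - <<'E'
from rig import robot
from h import *
s=robot.camera("side")
crop(s,"pics/s9.png",270,170,190,150,4)
E
```

```text
time: 12.55
position: [0.5009, -0.0477, 0.0623]
tool_rot: [-0.486, -0.514, 0.514, 0.486]
ft_force: [-0.3, 0.6, -2.8]
grip_width: 0.0219
t 12.55 pos [ 0.5009 -0.0477  0.0623] phi 93.21 F [-0.3  0.6 -2.8] w 0.0219 q [-0.32  0.63  1.87 -0.    0.65 -1.94]
shift mm [-96.1  -0.7  -0.5] turn -0.002
```

View pics/s9.png

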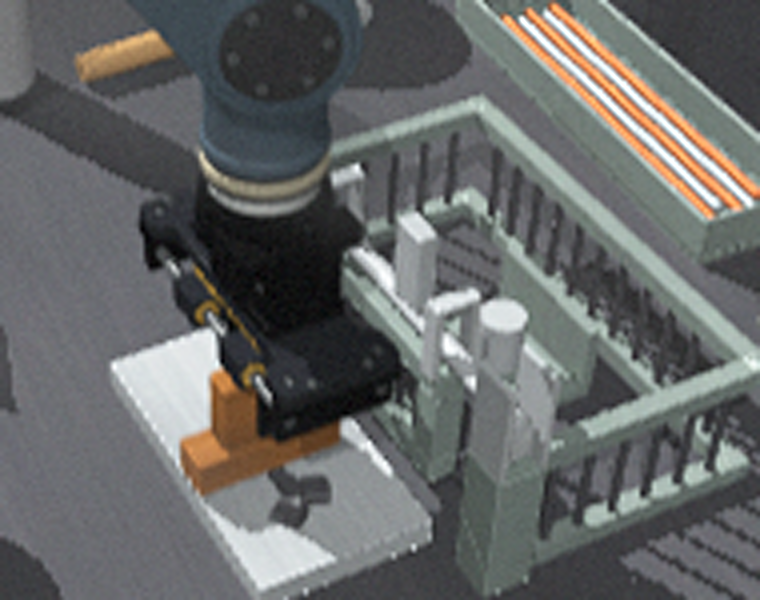

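```bash
python3 -m creep '[[[-15,0,0],0,0],[[-15,0,0],0,0],[[-15,0,0],0,0],[[-15,0,0],0,0],[[-15,0,0],0,0],[[-14,0,0],0,0],[[-8,0,0],0,0],[[0,0,0],0,0]]' && python3 w.py .5068 -.1436 .063 93.3; python3 - <<'E'
from rig import robot
from h import *
s=robot.camera("side")
crop(s,"pics/s10.png",270,170,190,150,4)
E
```

```text
time: 13.4
position: [0.5067, -0.1446, 0.0624]
tool_rot: [0.487, 0.514, -0.513, -0.486]
ft_force: [0.7, 0.7, -2.4]
grip_width: 0.0218
t 13.4 pos [ 0.5067 -0.1446  0.0624] phi 93.12 F [ 0.7  0.7 -2.4] w 0.0218 q [-0.49  0.65  1.81 -0.    0.69 -2.12]
shift mm [ 1.  -0.6 -0.1] turn -0.003
```

View pics/s10.png

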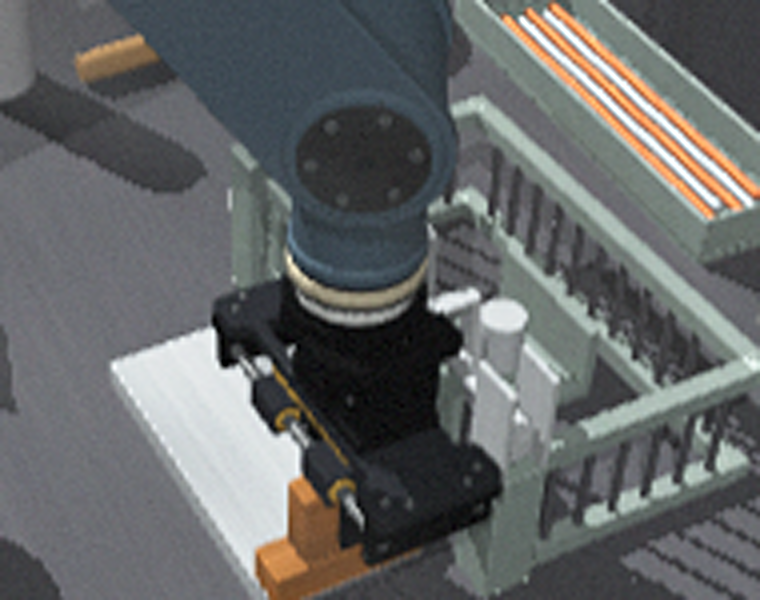

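```bash
python3 -m creep '[[[0,-40,0],0,0],[[0,-40,0],0,0],[[0,-30,0],0,0],[[30,0,0],0,0],[[40,0,0],0,0],[[40,0,0],0,0]]' && python3 w.py; python3 - <<'E'
from rig import robot
from h import *
s=robot.camera("side");t=robot.camera("top")
crop(s,"pics/s11.png",290,220,190,150,4);crop(t,"pics/t11.png",300,190,160,130,5)
E
```

```text
time: 14.05
position: [0.4993, -0.0316, 0.1726]
tool_rot: [0.486, 0.514, -0.514, -0.486]
ft_force: [-0.1, 0.7, -2.4]
grip_width: 0.0219
t 14.05 pos [ 0.4993 -0.0316  0.1726] phi 93.17 F [-0.1  0.7 -2.4] w 0.0219 q [-0.29  0.43  1.79  0.    0.91 -1.91]
```

View pics/s11.png

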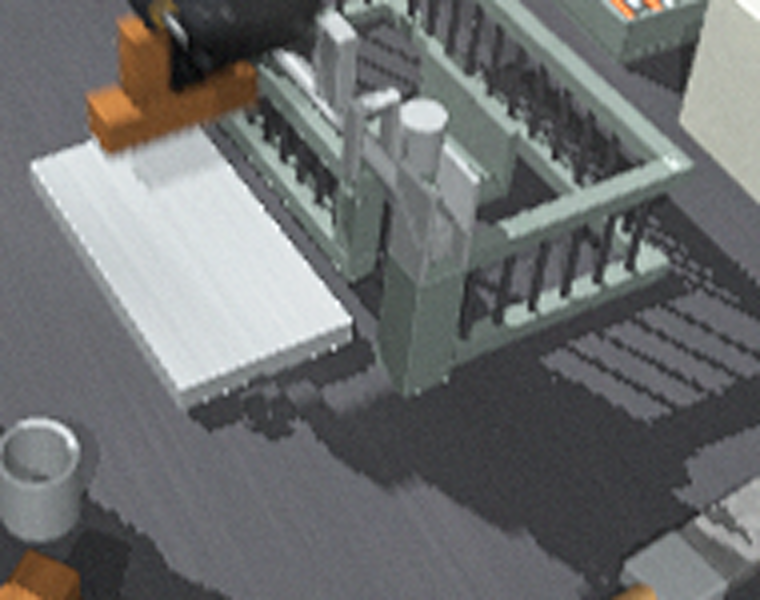

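View pics/t11.png

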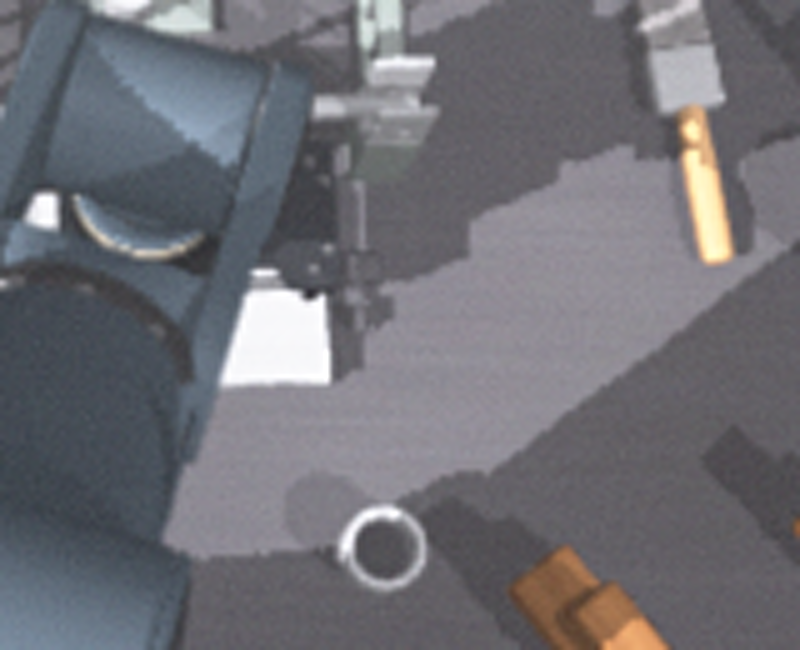

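```bash
python3 - <<'E'
from rig import robot
from h import *
s=robot.camera("side");t=robot.camera("top")
for c,n,(x,y,w,h) in((s,"pics/s12.png",(325,290,80,60)),(t,"pics/t12.png",(350,215,60,60))):
    im=c["pixels"][y:y+h,x:x+w,::-1].astype(float); im=np.clip((im-30)*2.2,0,255).astype(np.uint8)
    cv2.imwrite(n,cv2.resize(im,None,fx=9,fy=9,interpolation=cv2.INTER_CUBIC))
E
```

```text
(no output)
```

View pics/s12.png

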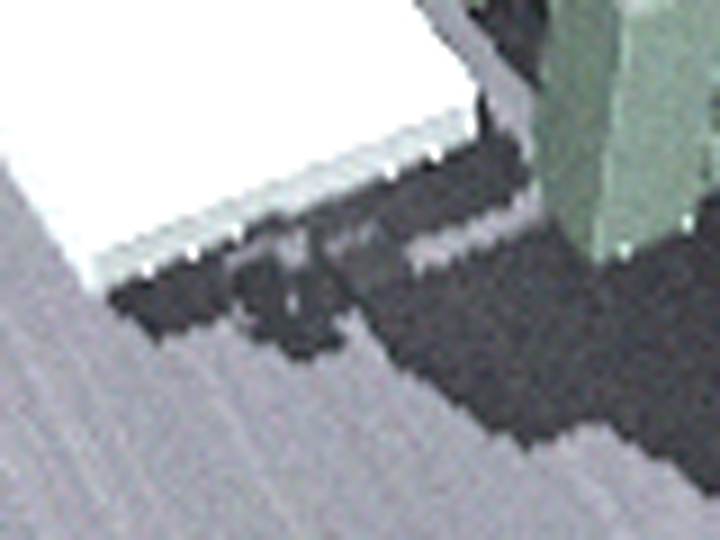

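View pics/t12.png

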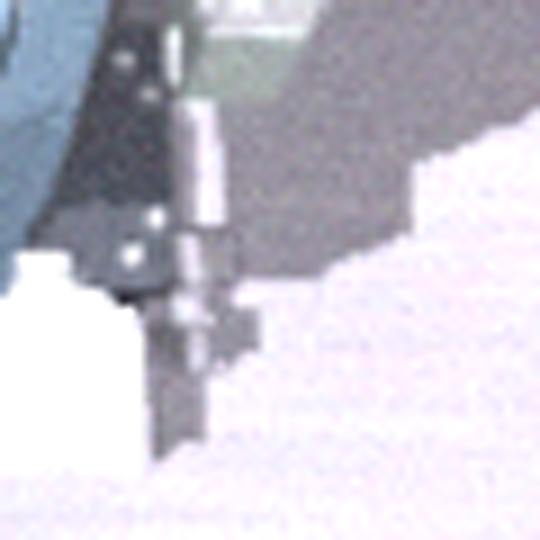

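```bash
python3 w.py .475 -.275 .15 93.2; python3 -m creep '[[[-40,0,2],0,0],[[-40,0,2],0,0],[[-40,0,2],0,0],[[-40,0,2],0,0],[[-40,0,2],0,0],[[-40,0,2],0,0],[[0,0,0],0,0]]' && python3 w.py .475 -.275 .043 93.2; python3 - <<'E'
from rig import robot
from h import *
s=robot.camera("side");t=robot.camera("top");w=robot.camera("wrist")
cv2.imwrite("pics/s13.png",s["pixels"][:,:,::-1])
for c,n,(x,y,w_,h) in((t,"pics/t13.png",(340,220,60,60)),):
    im=c["pixels"][y:y+h,x:x+w_,::-1].astype(float); im=np.clip((im-30)*1.7,0,255).astype(np.uint8)
    cv2.imwrite(n,cv2.resize(im,None,fx=9,fy=9,interpolation=cv2.INTER_CUBIC))
cv2.imwrite("pics/w13.png",w["pixels"][:,:,::-1])
E
```

```text
t 14.25 pos [ 0.4994 -0.0318  0.1723] phi 93.42 F [ 0.1  0.2 -1.9] w 0.0219 q [-0.29  0.44  1.79 -0.    0.91 -1.92]
shift mm [-241.3   22.3   38.9] turn 0.004
time: 14.95
position: [0.5024, -0.2814, 0.1726]
tool_rot: [-0.49, -0.512, 0.513, 0.485]
ft_force: [0.7, 0.1, -2.6]
grip_width: 0.0215
t 14.95 pos [ 0.5024 -0.2814  0.1726] phi 92.88 F [ 0.7  0.1 -2.6] w 0.0215 q [-0.7   0.52  1.61 -0.    1.   -2.32]
shift mm [  8.5 129.4  27.5] turn -0.006
```

View pics/s13.png

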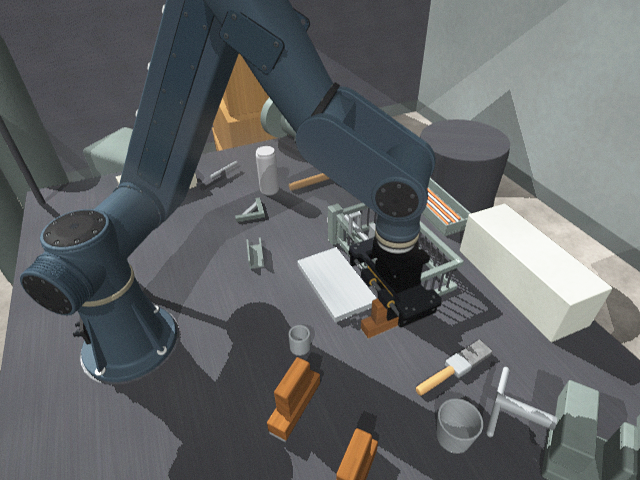

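View pics/t13.png

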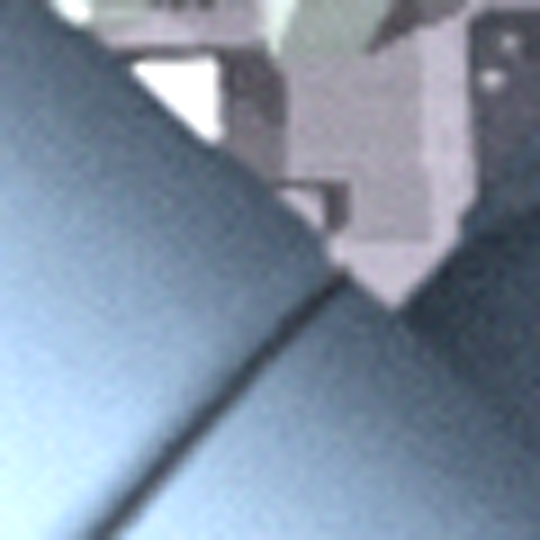

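View pics/w13.png

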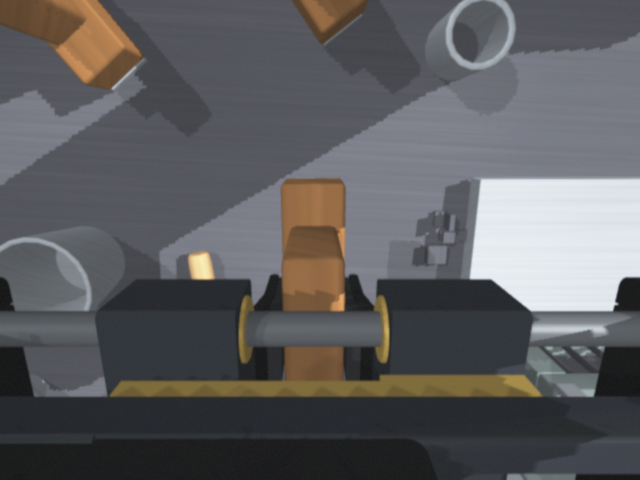

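```bash
python3 - <<'E'
import cv2
im=cv2.imread("pics/w13.png")[180:290,400:510];cv2.imwrite("pics/w13c.png",cv2.resize(im,None,fx=5,fy=5,interpolation=cv2.INTER_CUBIC))
E
```

```text
(no output)
```

View pics/w13c.png

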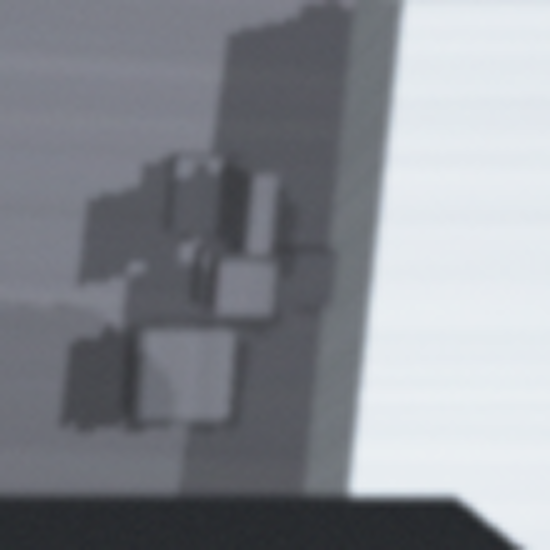

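```bash
python3 -m creep '[[[6,30,28],-0.006,0],[[0,35,0],0,0],[[0,35,0],0,0],[[0,22,0],0,0],[[0,3,0],0,0],[[0,0,0],0,0],[[0,0,0],0,0]]' && python3 w.py .475 -.275 .0415 93.2
```

```text
time: 15.8
position: [0.4742, -0.2694, 0.0485]
tool_rot: [0.485, 0.516, -0.515, -0.483]
ft_force: [0.8, 0.2, -2.5]
grip_width: 0.0218
t 15.8 pos [ 0.4742 -0.2694  0.0485] phi 93.61 F [ 0.8  0.2 -2.5] w 0.0218 q [-0.72  0.69  1.77  0.    0.69 -2.36]
shift mm [-5.7  7.1 -0.4] turn 0.007
```

```bash
python3 -m creep '[[[0,4,0],0.005,0],[[0,2,0],0,0],[[0,1,0],0,0],[[0,0,0],0,0]]' && python3 w.py .475 -.275 .0415 93.2
```

```text
time: 16.2
position: [0.4735, -0.2694, 0.0408]
tool_rot: [0.486, 0.514, -0.514, -0.485]
ft_force: [0.0, 0.5, 0.7]
grip_width: 0.022
t 16.2 pos [ 0.4735 -0.2694  0.0408] phi 93.27 F [0.  0.5 0.7] w 0.022 q [-0.72  0.7   1.77  0.    0.67 -2.35]
shift mm [-5.7 -0.7 -1.1] turn 0.001
```

```bash
python3 -m creep '[[[0,0,0],0,1],[[0,0,0],0,1],[[0,0,0],0,1],[[0,0,0],0,1],[[0,0,0],0,1],[[0,0,0],0,1]]' && python3 -m creep '[[[0,-20,0],0,1],[[0,-40,0],0,1],[[0,-40,0],0,1],[[0,-40,0],0,1],[[0,-50,0],0,1],[[0,-50,0],0,1]]'; python3 - <<'E'
from rig import robot
from h import *
w=robot.camera("wrist");cv2.imwrite("pics/w14.png",w["pixels"][:,:,::-1]); s=robot.camera("side");crop(s,"pics/s14.png",300,220,190,150,4)
E
python3 w.py .588 -.0625 .26 3.3
```

```text
time: 16.8
position: [0.4733, -0.2692, 0.0403]
tool_rot: [-0.485, -0.514, 0.514, 0.486]
ft_force: [0.1, -0.2, -0.9]
grip_width: 0.0618
time: 17.4
position: [0.4727, -0.2687, 0.282]
tool_rot: [-0.485, -0.514, 0.514, 0.486]
ft_force: [1.0, -0.1, -0.5]
grip_width: 0.0868
t 17.5 pos [ 0.4768 -0.2721  0.2879] phi 93.29 F [ 0.9 -0.7  0.5] w 0.0867 q [-0.72  0.34  1.55 -0.    1.23 -2.35]
shift mm [ 203.2   27.  -122.7] turn 1.571
```

View pics/w14.png

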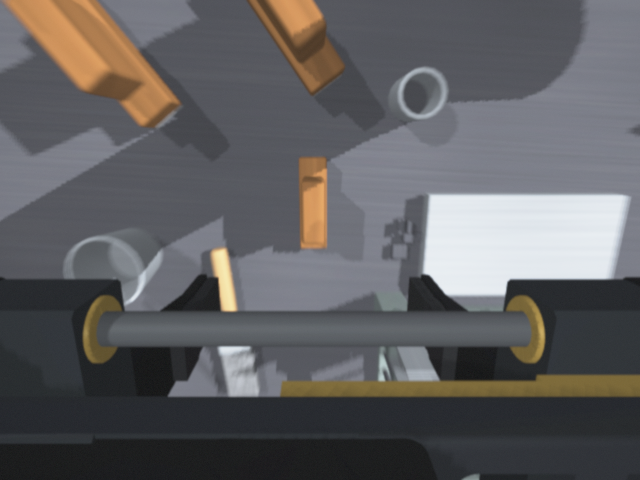

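View pics/s14.png

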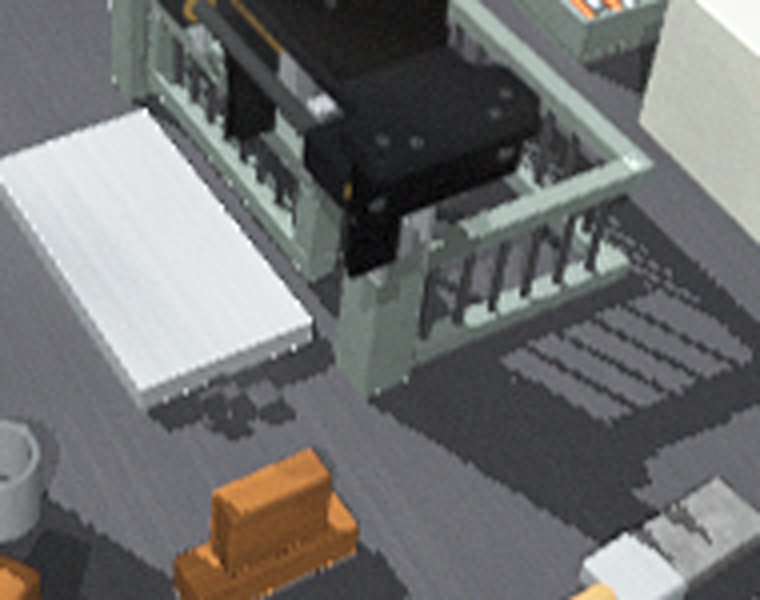

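```bash
python3 -m creep '[[[0,0,0],0.143,1],[[0,0,0],0.143,1],[[0,0,0],0.143,1],[[0,0,0],0.143,1],[[0,0,0],0.143,1],[[0,0,0],0.143,1],[[0,0,0],0.143,1],[[0,0,0],0.143,1]]' >/dev/null && python3 -m creep '[[[0,0,0],0.143,1],[[0,0,0],0.143,1],[[0,0,0],0.141,1],[[25,0,40],0,1],[[25,0,40],0,1],[[25,0,40],0,1],[[25,0,40],0,1],[[25,0,40],0,1]]' && python3 -m creep '[[[0,0,0],0,1],[[0,0,0],0,1]]' && python3 w.py .5907 -.0625 .24 3.3;  python3 - <<'E'
from rig import robot
from h import *
w=robot.camera("wrist");cv2.imwrite("pics/w15.png",w["pixels"][:,:,::-1]); s=robot.camera("side");crop(s,"pics/s15.png",300,160,190,150,4)
E
```

```text
time: 19.1
position: [0.5868, -0.0606, 0.2794]
tool_rot: [-0.707, -0.02, 0.021, 0.707]
ft_force: [0.7, 0.4, 0.1]
grip_width: 0.087
time: 19.3
position: [0.5863, -0.0612, 0.2793]
tool_rot: [0.707, 0.02, -0.022, -0.707]
ft_force: [0.2, -0.5, -0.2]
grip_width: 0.0872
t 19.3 pos [ 0.5863 -0.0612  0.2793] phi 3.43 F [ 0.2 -0.5 -0.2] w 0.0872 q [-0.29  0.42  1.45 -0.    1.27 -0.35]
shift mm [ 4.4 39.3 -1.5] turn 0.002
```

View pics/w15.png

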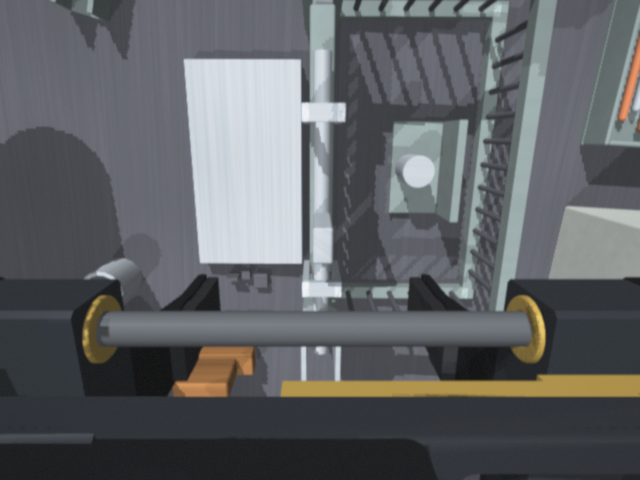

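View pics/s15.png

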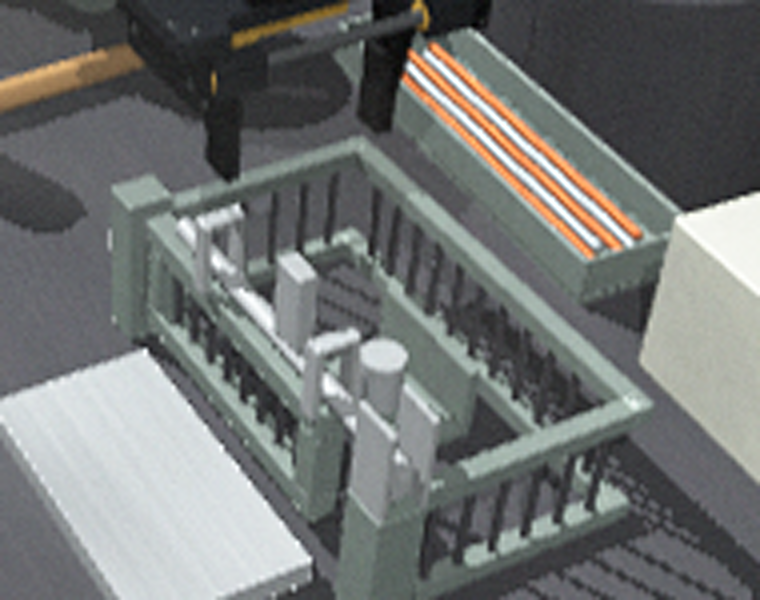

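```bash
python3 - <<'E'
from h import *
import pickle
t,s=pickle.load(open("c0.pkl","rb"))
print(tri(t,(250+380/5,140+232/5),s,(290+425/4,180+274/4)))
E
python3 -m creep '[[[4,30,-1],0.002,1],[[0,30,0],0,1],[[0,25,0],0,1],[[0,0,0],0,1],[[0,0,0],0,1]]' && python3 w.py .5907 -.0625 .161 3.3;  python3 - <<'E'
from rig import robot
from h import *
s=robot.camera("side");crop(s,"pics/s16.png",320,180,120,100,6)
E
```

```text
[ 0.69004066 -0.01875702  0.05243939]
time: 19.9
position: [0.5904, -0.0646, 0.1955]
tool_rot: [-0.707, -0.018, 0.019, 0.707]
ft_force: [-0.3, 1.6, 0.4]
grip_width: 0.0869
t 19.9 pos [ 0.5904 -0.0646  0.1955] phi 3.03 F [-0.3  1.6  0.4] w 0.0869 q [-0.3   0.52  1.54 -0.    1.08 -0.35]
shift mm [ 0.4 34.5  2.1] turn -0.005
```

View pics/s16.png

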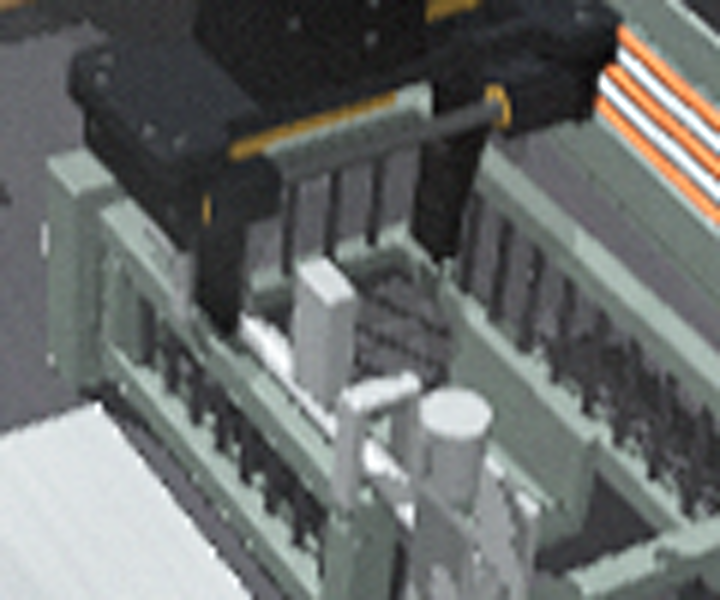

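```bash
python3 -m creep '[[[0,20,2],-0.005,1],[[0,12,0],0,1],[[0,1,0],0,1],[[0,0,0],0,1]]' && python3 w.py .5907 -.0625 .161 3.3 && python3 -m creep '[[[0,0,0],0,0],[[0,0,0],0,0],[[0,0,0],0,0],[[0,0,0],0,0],[[0,0,0],0,0],[[0,0,0],0,0]]' 30 && python3 -m creep '[[[0,0,0],0,0],[[0,0,0],0,0],[[0,0,0],0,0],[[0,0,0],0,0],[[0,0,0],0,0],[[0,0,0],0,0]]' 30 && python3 w.py;  python3 - <<'E'
from rig import robot
from h import *
s=robot.camera("side");crop(s,"pics/s17.png",320,180,120,100,6)
E
```

```text
time: 20.35
position: [0.5909, -0.0614, 0.1628]
tool_rot: [0.707, 0.021, -0.021, -0.707]
ft_force: [0.7, -0.4, 0.8]
grip_width: 0.0871
t 20.35 pos [ 0.5909 -0.0614  0.1628] phi 3.43 F [ 0.7 -0.4  0.8] w 0.0871 q [-0.29  0.56  1.57 -0.    1.01 -0.35]
shift mm [-0.3  1.8 -1.1] turn 0.002
time: 20.95
position: [0.5907, -0.0612, 0.1624]
tool_rot: [0.707, 0.021, -0.021, -0.707]
ft_force: [0.1, -0.0, -0.1]
grip_width: 0.0469
time: 21.55
position: [0.5915, -0.0612, 0.1624]
tool_rot: [-0.707, -0.022, 0.02, 0.707]
ft_force: [2.5, 0.3, -2.3]
grip_width: 0.014
t 21.55 pos [ 0.5915 -0.0612  0.1624] phi 3.4 F [ 2.5  0.3 -2.3] w 0.014 q [-0.29  0.56  1.57  0.    1.01 -0.35]
```

View pics/s17.png

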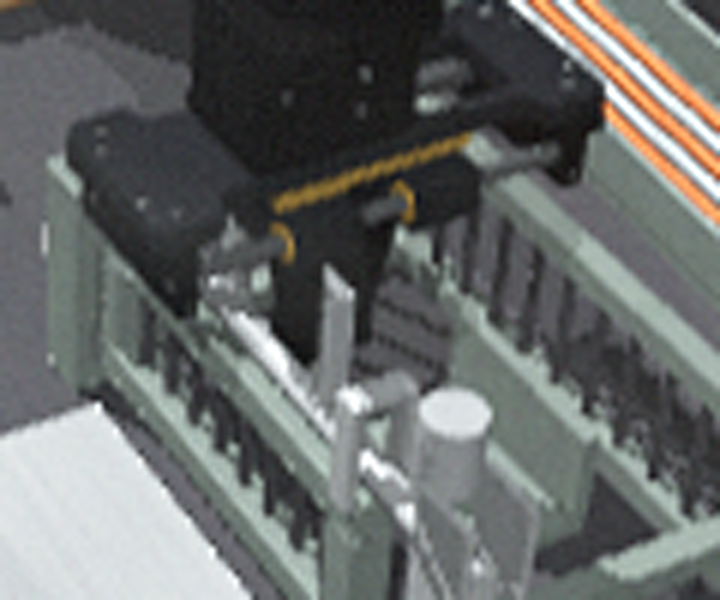

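```bash
python3 -m creep '[[[0,-7,0],0,0],[[0,-7,0],0,0],[[0,-5,0],0,0],[[0,0,0],0,0],[[0,0,0],0,0]]' 35 && python3 w.py
```

```text
time: 22.1
position: [0.5909, -0.0612, 0.1818]
tool_rot: [0.707, 0.022, -0.021, -0.707]
ft_force: [3.4, 0.8, -3.2]
grip_width: 0.0137
t 22.1 pos [ 0.5909 -0.0612  0.1818] phi 3.43 F [ 3.4  0.8 -3.2] w 0.0137 q [-0.29  0.53  1.55  0.    1.05 -0.35]
```

Lifted by 19.4 mm with 3.2 N of load. Next I draw the bolt.

```bash
python3 -m creep '[[[0,0,6],0,0],[[0,0,7],0,0],[[0,0,8],0,0],[[0,0,8],0,0],[[0,0,8],0,0],[[0,0,7],0,0],[[0,0,0],0,0],[[0,0,0],0,0]]' && python3 w.py;  python3 - <<'E'
from rig import robot
from h import *
s=robot.camera("side");crop(s,"pics/s18.png",320,180,120,100,6)
E
```

```text
time: 22.9
position: [0.5883, -0.0155, 0.1814]
tool_rot: [-0.706, -0.022, 0.021, 0.707]
ft_force: [4.9, 1.6, -2.7]
grip_width: 0.0141
t 22.9 pos [ 0.5883 -0.0155  0.1814] phi 3.45 F [ 4.9  1.6 -2.7] w 0.0141 q [-0.22  0.53  1.57  0.    1.04 -0.28]
```

View pics/s18.png

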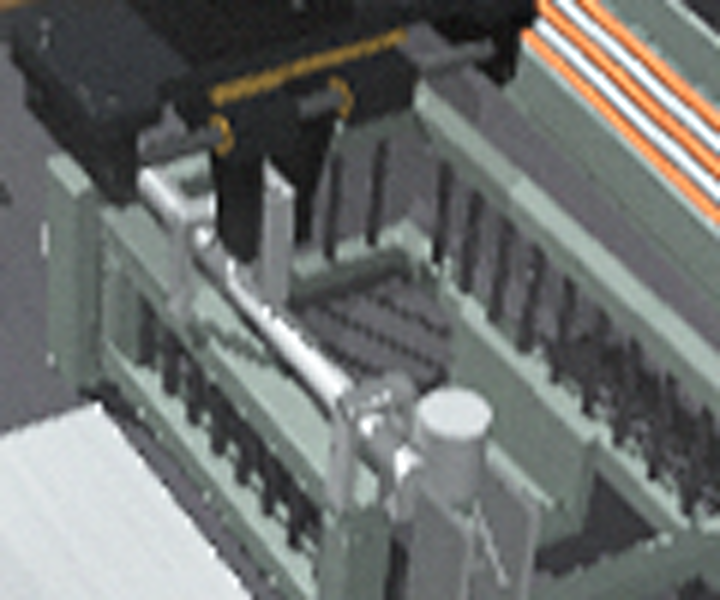

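```bash
python3 -m creep '[[[-5.1,0,0.1],0.04,0],[[-5.1,0,0.1],0.04,0],[[-5.1,0,0.1],0.04,0],[[-5.1,0,0.1],0.04,0],[[-5.1,0,0.1],0.04,0],[[0,0,0],0,0]]' 40 && python3 w.py; python3 - <<'E'
from rig import robot
from h import *
s=robot.camera("side");crop(s,"pics/s19.png",320,180,120,100,6)
E
```

```text
time: 23.55
position: [0.5627, -0.0152, 0.1815]
tool_rot: [-0.705, 0.049, -0.05, 0.706]
ft_force: [5.3, -0.7, -3.8]
grip_width: 0.0138
t 23.55 pos [ 0.5627 -0.0152  0.1815] phi -8.04 F [ 5.3 -0.7 -3.8] w 0.0138 q [-0.23  0.5   1.63  0.    1.01 -0.09]
```

View pics/s19.png

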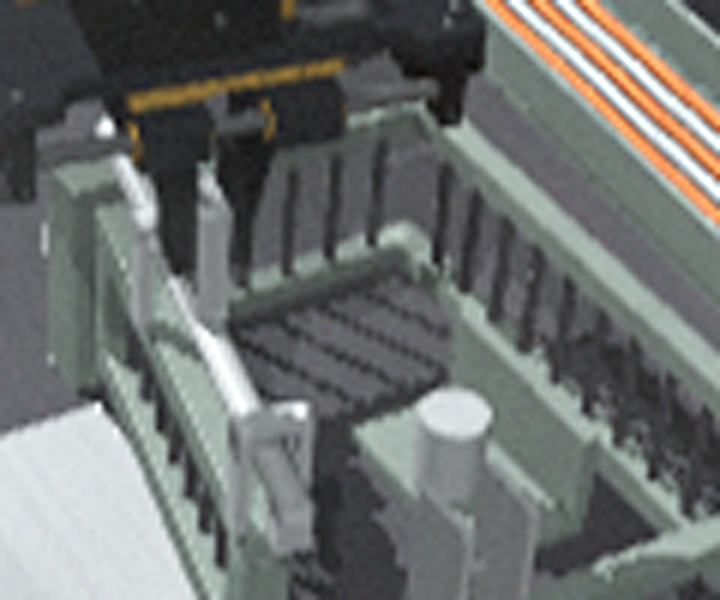

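```bash
python3 -m creep '[[[-5.1,0,0.1],0.04,0],[[-5.1,0,0.1],0.04,0],[[-5.1,0,0.1],0.04,0],[[-5.1,0,0.1],0.04,0],[[-5.1,0,0.1],0.04,0],[[0,0,0],0,0],[[0,0,0],0,0],[[0,0,0],0,0]]' && python3 -m creep '[[[0,0,0],0,0],[[0,0,0],0,0],[[0,0,0],0,0],[[0,0,0],0,0],[[0,0,0],0,0]]' && python3 w.py; python3 - <<'E'
from rig import robot
from h import *
s=robot.camera("side");crop(s,"pics/s20.png",300,170,170,150,4);cv2.imwrite("pics/s20f.png",s["pixels"][:,:,::-1])
w=robot.camera("wrist");cv2.imwrite("pics/w20.png",w["pixels"][:,:,::-1])
t=robot.camera("top");cv2.imwrite("pics/t20.png",t["pixels"][:,:,::-1])
o=robot.get_obs();v=o["position"][:2]-np.array([.5829,.1111]);print(np.linalg.norm(v),np.arctan2(-v[0],-v[1])+np.radians(3.3),o["joint_velocities"].round(3))
E
```

```text
time: 24.4
position: [0.5388, -0.0101, 0.1817]
tool_rot: [0.697, -0.118, 0.12, -0.697]
ft_force: [5.5, -0.4, -1.9]
grip_width: 0.0138
time: 24.9
position: [0.5388, -0.0101, 0.1816]
tool_rot: [0.697, -0.118, 0.12, -0.697]
ft_force: [5.3, -1.4, -2.7]
grip_width: 0.0137
t 24.9 pos [ 0.5388 -0.0101  0.1816] phi -19.36 F [ 5.3 -1.4 -2.7] w 0.0137 q [-0.23  0.47  1.69  0.    0.98  0.11]
0.1289671891525357 0.4068503484013455 [-0.002 -0.    -0.    -0.     0.001 -0.001]
```

View pics/s20.png

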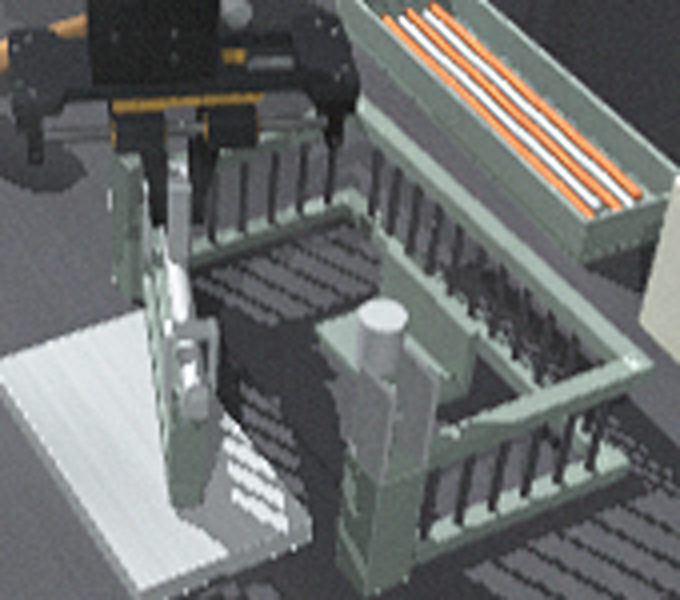

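View pics/w20.png

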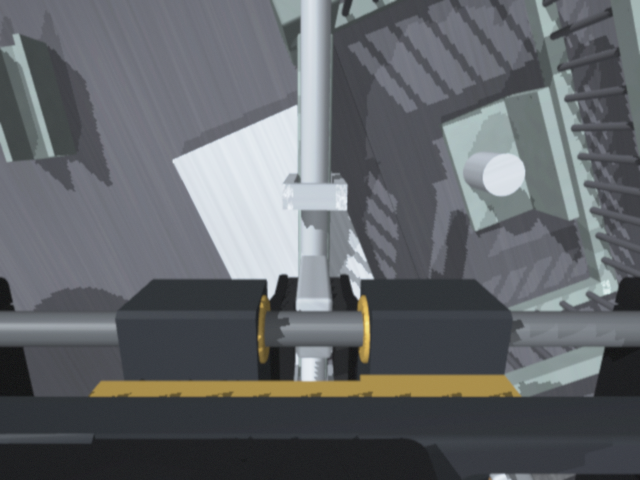

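View pics/t20.png

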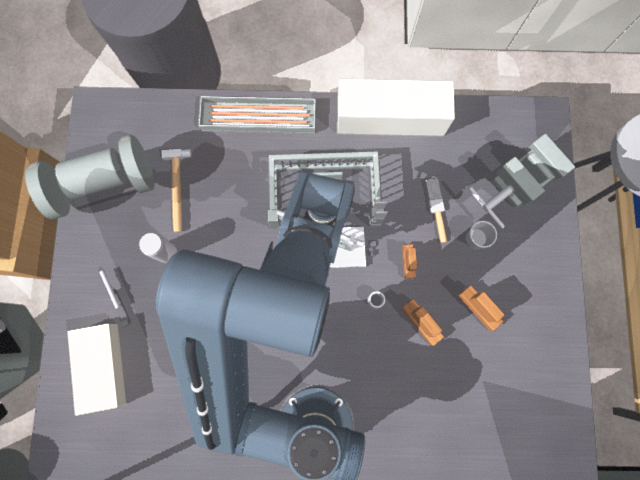

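View pics/s20f.png

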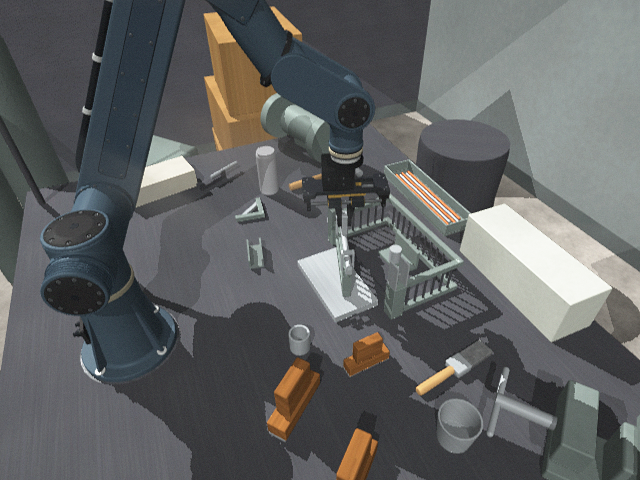

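```bash
python3 -c "
from rig import robot
print(robot.hand_in()); o=robot.get_obs(); print(o['time'],o['position'],o['grip_width'],o['ft_force'])"
```

```text
the job is handed in; nothing more can be done
None
the job is handed in; nothing more can be done
```

I handed the job in at about 25.1 s with every step done. The rig gives no verdict, so the results below are my own last checks.

**What I did**
- **Chips:** I took the smallest scraper block and swept all three chips off the right side of the plate in one pass, with the fingers about 41 mm above the plate.
- **Block:** I stood it back upright on the bench, clear of the plate, and let it go.
- **Bolt and gate:** I pinched the bolt handle, lifted it by about 19 mm, drew it about 46 mm and swung the gate open.

**What the last checks showed**
- **Gate:** it is about 0.40 rad open, worked out from the arm's position around the hinge. The arm was still, with joint speeds at or below 0.002 rad/s.
- **Handle:** it is still gripped, with the jaws at 13.7 mm on the 14 mm tab. The grip was set to 40 N, and about 5 N holds the gate against its spring.
- **Block and bystanders:** in the final pictures the block stands upright away from the gate, and nothing else looks moved.
- **Chips:** after the sweep the wrist camera showed all three on the bench beside the plate. I judged their heights from their outlines and shadows rather than measuring them, and I didn't look at them closely again after opening the gate.

No check failed or disagreed. The plate is not centred on the cage along the gate (about 25 mm off), so I took the gate's position from the posts and the handle instead.

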